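Load the nut drying oven

TASK

Put every loose hex nut from the blue mat into the copper pot, then tip the pot over the oven's tray so that all the nuts land in the tray, and stand the empty pot upright back on its round black mat. After that, with the oven's bottom-hinged flap pulled down, slide the loaded tray along its rails all the way into the oven and push the flap fully shut, with every nut in the tray; do not knock the caster parts and the oil bottle about.

Things in the scene. Friction and masses are not known exactly. Their poses are not given: they have to be found in the camera images.
- oven: small grey bench drying oven, fixed, often slightly turned. Origin on the table below the flap's hinge line, mid doorway; x points into the chamber, z up. Doorway 140 wide, 90 high: floor at z 41, roof underside z 131, roof top z 145; chamber x 0 to 180. A blower housing stands on the roof behind x 120, up to z 190
- ledge (a point): middle of the top of the oven's steel loading ledge (oven frame x -225, z 45; fixed to the oven, axes alike). Ledge 110 (x) by 150 (y); on it two guide rails along x, 18 high, inner faces at y +-64. The gap of 170 between ledge and doorway is bridged by the opened flap (x -134 to 0 of the oven)
- flap (a joint): hinge of the oven's teal flap door at the bottom of its doorway (oven frame x 0, z 43): 0 shut (upright), 1.571 fully open (lying flat towards the ledge, inner face at z 43). Stiff: stays where it is left; about 2 to 4 N at its handle bar moves it. Panel 160 wide, 93 high, 10 thick.
- flap_bar (a point): middle of the flap's handle: a round steel bar 12 mm thick and 90 long, parallel to the hinge, standing 33 mm beyond the panel's free edge (128 from the hinge): above the roof line when shut, in front of the panel's edge when open. z points away from the hinge
- tray: open aluminium tray on two skids, 100 (x) by 120 (y), 41 high, walls 4, inner floor 10 above its underside, 300 g; origin at the centre of its underside. It starts on the ledge between the rails, its x axis like the oven's
- pot: open copper-coloured flared pot, 76 high, 114 outer diameter at the rim, 74 at the foot, wall 4, inner floor 5 above its underside, 200 g, with a straight black handle to +x: 14 wide (y), 16 high, from 53 to 147 from the axis, its middle 62 above the underside. Origin at the centre of its underside, z up through the mouth
- pot_grip (a point): grip point in the middle of the pot's handle, 95 from the pot's axis and 62 above its underside; x along the handle away from the pot
- pot_mouth (a point): centre of the pot's mouth, level with its rim
- pot_mat: round black rubber mat, fixed, 136 diameter, 4 thick, on which the pot stands; origin at the centre of its underside
- nut_mat: blue plastic mat, fixed, 200 (x) by 160 (y), 4 thick, on which the loose nuts lie; origin at the centre of its underside
- nut1: steel hex nut, 26 mm across flats, 30 mm across corners, 16 mm high, 35 g, with a 17 mm bore; origin at the centre of its underside, z along the bore, x towards a corner (flats face 30, 90 and 150 degrees from x); at first lying flat on the blue mat; may be absent
- nut2: steel hex nut, 26 mm across flats, 30 mm across corners, 16 mm high, 35 g, with a 17 mm bore; origin at the centre of its underside, z along the bore, x towards a corner (flats face 30, 90 and 150 degrees from x); at first lying flat on the blue mat; may be absent
- nut3: steel hex nut, 26 mm across flats, 30 mm across corners, 16 mm high, 35 g, with a 17 mm bore; origin at the centre of its underside, z along the bore, x towards a corner (flats face 30, 90 and 150 degrees from x); at first lying flat on the blue mat; may be absent
- nut4: steel hex nut, 26 mm across flats, 30 mm across corners, 16 mm high, 35 g, with a 17 mm bore; origin at the centre of its underside, z along the bore, x towards a corner (flats face 30, 90 and 150 degrees from x); at first lying flat on the blue mat; may be absent
- nut5: steel hex nut, 26 mm across flats, 30 mm across corners, 16 mm high, 35 g, with a 17 mm bore; origin at the centre of its underside, z along the bore, x towards a corner (flats face 30, 90 and 150 degrees from x); at first in the pot
- nut6: steel hex nut, 26 mm across flats, 30 mm across corners, 16 mm high, 35 g, with a 17 mm bore; origin at the centre of its underside, z along the bore, x towards a corner (flats face 30, 90 and 150 degrees from x); at first in the pot
- wheel_a: bystander: black caster wheel lying flat beyond the blue mat, 60 diameter, 24 high; origin at the centre of its underside
- wheel_b: bystander: purple caster wheel lying flat, 68 diameter, 26 high; origin at the centre of its underside
- wheel_c: bystander: black caster wheel lying flat, 68 diameter, 26 high; origin at the centre of its underside
- fork_a: bystander: zinc caster fork upside down on its 75 by 65 plate, 76 high; origin at the centre of its underside
- fork_b: bystander: zinc caster fork like the other
- oil_bottle: bystander: yellow oil bottle, 56 diameter, 140 high; origin at the centre of its underside
Mind the look-alikes: they are no part of the job. Leave any purple look-alike of the tray alone.

How it is judged:
By the outcome, as a careful person would: the job done as asked, in the order asked, and still so for the second after the job is handed in, with the robot touching nothing.
Of nut1, nut2, nut3, nut4 only 2 to 4 are there at a start; the rules pass over those that are not, and their reading is None.
At some moment in a run one of pot, nut1, nut2, nut3, nut4 may be knocked a few centimetres aside while the robot is not near it.
It also fails if it takes over 210 s, if anything falls off the work surface, if the arm or the gripper's body presses on something with over 40 N, if the wrist force passes 120 N, or if a joint passes its speed limit or range.

ROBOT

A 6-joint arm with a two-finger parallel gripper is mounted at the origin on the work surface. World frame = base frame: x ahead of the robot, y to its left, z up, the work surface at z = 0. Lengths are in m, angles in rad, forces in N, time in s.
With the tool pointing down it reaches from about 0.325 to 0.925 m from the base axis. Payload 3.1 kg.
Tool frame: the origin (TCP) lies at the centre of the arm's flange, where the gripper is bolted on; the fingertips stand bot.tcp_to_tips ahead of it and the grasp point (between the pads) lies 155 mm ahead of it (bot.tcp_to_tips is the distance from the TCP to the fingertips, in m); z points along the fingers, y is the line along which they close (so a half turn about z gives the same grasp; the last joint's range is limited). The gripper opens to 85 mm and grips with 20 to 120 N. Pads are 22 mm wide; open, the fingers measure 114 mm over their backs; the gripper's body (76 mm by 85 mm) begins 54 mm behind the grasp point. The pads swing forward as they close: fully open they stand 13 mm farther back than shut.
Start: joints at [1.204, 0.217, 1.613, -0, 1.311, -0.112], TCP at [0.158, 0.605, 0.405] pointing down, gripper open.
Joint ranges: [-2.75, 2.75], [-0.78, 2.1], [0.31, 2.55], [-1.13, 4.27], [0.13, 2.63], [-2.58, 2.58]. Speed limits (rad/s): [2.79, 2.79, 3.14, 3.14, 3.14, 3.14].

INTERFACE

Orientations are given as a 3x3 rotation matrix whose columns are the frame's x, y, z axes.
In Python, from station import bot, get_image, models gives the robot as it stands.
- The arm moves only by the tool step_arm, never from a script. Its argument "commands" is one flat list of numbers, 7 for each row, row after row: the shift along the tool's x, y, z normalised to -1 to 1, where 1 is 0.025 m, then the turn, a rotation vector about the tool's x, y, z normalised to -1 to 1, where 1 is 0.08 rad, then the opening, from -1 (shut) to 1 (fully open). In form: [tx, ty, tz, rx, ry, rz, claw, tx, ty, tz, rx, ry, rz, claw, ...]. A call has 1 to 12 rows; each row shifts and turns the commanded pose from where the row before left it, along the tool's axes as they then stand; what a row does not reach is not made up. A row lasts 1/12 s, in which the tool goes at most 41.7 mm and 7.16 degrees, less where a joint would pass 70% of its speed; a pose out of reach is approached as far as the arm can. A call with a number of a shift or a turn outside -1 to 1 is refused whole. A call with a gripper value outside its range is refused whole. The fingers move at their own pace and stop on an object; the grip force is fixed at half the most. Time passes only in rows, so rows that do not move let the fingers close. It gives the time, the measured TCP pose, the force, the opening and the grip force at its end, in the units of the state.
- bot.read_state(): the state, without advancing time (a new reading comes with each control period).
- get_image(name): name is "scene" or "top" or "wrist"; returns a dict with "frame" (400x640x3 uint8, red, green, blue), "intrinsics" (3x3 intrinsics, pixels), "camera_from_world" (4x4, takes a point from world to camera coordinates). Camera axes: x right, y down, z forward; pixel columns grow to the right and rows downward; lengths in m; the calibration is good to about 2 mm. A picture is of the moment at which its call begins. There is no depth.
- bot.sign_off(): hands the job in; it is judged then, once.
Trained networks look in the newest picture that a camera, given by its name, has taken for a name from the list of things; names that differ only in an ending like _2 or _b are one class to them, and where a whole thing is asked for, a point or a joint stands for the part that bears it (a point fixed in the world has none). Each returns a list of dicts, best first, with "score" (0 to 1); they miss things now and then, are a little off and sometimes report something else, mostly with a low value. They report only what shows in the picture. A call takes as long as a camera call. They do not tell look-alikes from the thing itself.
- models.spot_in(camera, label): "bbox" ([left, top, right, bottom] in pixels, round what is visible of it).
- models.mark_of(camera, label): "uv" ([column, row] in pixels: a listed point, or the origin of a listed thing).
The state is a dict: "clock": time; "joint_positions": joint angles; "dq": joint speeds; "tau": joint torques, N m; "tool_pos": TCP position; "tcp_rot": TCP orientation; "wrist_force": force on the tool from outside, world axes, zero at the start; "torque": the same for the moment, N m; "opening": opening from 0.0 (shut) to 1.0 (fully open); "finger_force": force on a finger pad.
Only numpy, scipy, OpenCV 4.12 (cv2) and the standard library are available. Lean on these libraries where they do the work, as an engineer would, in place of code of your own. Each camera call takes 0.05 s, during which the arm holds its last target. There are 200 camera calls.

## Working session

There is one attempt and no reset: what is moved stays moved. The work goes in short steps, Python scripts to look and compute and a tool call to move; the robot and the scene stay as the last step left them, time stands still between calls to the robot, and variables do not carry over. Pictures are saved under pics/ and viewed, at most 14 in all, crops included, and the job is handed in when it is done.

Besides the shell and the picture viewer there is one more tool, called after ">>>" as a command line: name --argument value ..., lists and objects as JSON in quotes. step_arm: Moves the arm, as the interface text tells. Scaled input: -1 to 1 covers 0.025 m each way for a shift and 0.08 rad each way for a turn. Its arguments: {"type":"object","properties":{"commands":{"type":"array","items":{"type":"number"}}},"required":["commands"]}

```bash
ls; mkdir -p pics; python3 - <<'E'
from station import bot,get_image,models
import cv2,numpy as np
s=bot.read_state();print(s['clock'],s['tool_pos'],s['tcp_rot'],bot.tcp_to_tips,s['opening'])
for c in ['scene','top','wrist']:
    g=get_image(c);cv2.imwrite(f'pics/{c}0.png',g['frame'][:,:,::-1]);print(c,np.round(g['intrinsics'],1).tolist(),np.round(g['camera_from_world'],3).tolist())
for c in ['scene','top']:
    for l in ['oven','ledge','flap','flap_bar','tray','pot','pot_grip','pot_mouth','pot_mat','nut_mat','nut1','wheel_a','fork_a','oil_bottle']:
        print(c,l,[(np.round(d['uv']).tolist(),round(d['score'],2)) for d in models.mark_of(c,l)][:7])
E
```

```text
pics
0.0 [0.15736983 0.60443697 0.40333951] [[-9.67704326e-01  2.52086446e-01 -8.72421654e-04]
 [ 2.52087807e-01  9.67701722e-01 -2.26157340e-03]
 [ 2.74131935e-04 -2.40846123e-03 -9.99997062e-01]] 0.1734 0.9956977519463338
scene [[504.8, 0.0, 307.8], [0.0, 504.8, 193.4], [0.0, 0.0, 1.0]] [[0.522, 0.853, 0.008, -0.295], [0.462, -0.275, -0.843, -0.135], [-0.717, 0.444, -0.538, 2.047], [0.0, 0.0, 0.0, 1.0]]
top [[390.5, 0.0, 323.8], [0.0, 390.5, 203.4], [0.0, 0.0, 1.0]] [[-0.022, -1.0, -0.004, 0.032], [-0.98, 0.022, -0.197, 0.533], [0.197, -0.0, -0.98, 1.124], [0.0, 0.0, 0.0, 1.0]]
wrist [[345.2, 0.0, 313.9], [0.0, 345.2, 193.2], [0.0, 0.0, 1.0]] [[0.251, 0.968, -0.003, -0.624], [0.932, -0.241, 0.272, -0.036], [0.263, -0.071, -0.962, 0.379], [0.0, 0.0, 0.0, 1.0]]
scene oven [([340.0, 257.0], 0.82)]
scene ledge [([298.0, 210.0], 0.95), ([141.0, 246.0], 0.18)]Traceback (most recent call last):
  File "<stdin>", line 8, in <module>
ValueError: it knows: flap_bar, fork, ledge, nut, nut_mat, oil_bottle, oven, pot, pot_grip, pot_mat, pot_mouth, tray, wheel
```

```bash
python3 - <<'E'
from station import bot,get_image,models
import numpy as np
for c in ['scene','top','wrist']:
    for l in 'flap_bar fork ledge nut nut_mat oil_bottle oven pot pot_grip pot_mat pot_mouth tray wheel'.split():
        print(c,l,[(np.round(d['uv'],1).tolist(),round(d['score'],2)) for d in models.mark_of(c,l)][:7])
print(bot.read_state()['clock'])
E
```

```text
scene flap_bar [([335.3, 204.2], 0.7), ([370.3, 199.5], 0.42), ([370.6, 197.7], 0.4)]
scene fork [([401.9, 178.5], 0.84), ([154.1, 279.7], 0.67)]
scene ledge [([298.4, 209.5], 0.95), ([141.4, 246.5], 0.18)]
scene nut [([186.5, 246.4], 0.64), ([227.6, 259.1], 0.59), ([219.2, 240.6], 0.57), ([394.0, 194.7], 0.55), ([202.1, 264.4], 0.54)]
scene nut_mat [([208.0, 256.3], 0.88)]
scene oil_bottle [([431.1, 188.6], 0.65)]
scene oven [([340.3, 257.4], 0.82)]
scene pot [([371.6, 199.3], 0.6)]
scene pot_grip [([396.0, 194.2], 0.77)]
scene pot_mat [([294.5, 210.4], 0.63), ([371.4, 202.3], 0.56), ([403.2, 182.4], 0.38), ([395.6, 193.6], 0.31), ([139.2, 245.2], 0.21)]
scene pot_mouth [([375.9, 180.3], 0.83)]
scene tray [([300.6, 211.9], 0.9)]
scene wheel [([140.6, 247.1], 0.8), ([378.2, 162.4], 0.76), ([220.5, 287.0], 0.67), ([202.0, 264.3], 0.28)]
top flap_bar [([325.3, 143.6], 0.72)]
top fork [([178.0, 231.6], 0.93), ([484.8, 202.4], 0.58)]
top ledge [([326.8, 218.4], 0.82)]
top nut [([228.4, 211.7], 0.58), ([421.1, 199.3], 0.57), ([241.6, 208.4], 0.56), ([444.1, 199.7], 0.55), ([416.9, 230.1],
[... 176 characters left out ...]
[234.0, 212.6], 0.78), ([325.3, 150.7], 0.18)]
top pot_grip [([221.4, 178.9], 0.78), ([419.8, 228.5], 0.75), ([323.6, 144.4], 0.44), ([436.7, 168.0], 0.44)]
top pot_mat [([236.2, 212.0], 0.84), ([494.7, 262.8], 0.72), ([448.1, 201.5], 0.27)]
top pot_mouth [([229.6, 203.4], 0.66)]
top tray [([330.3, 209.0], 0.9), ([376.0, 273.3], 0.81), ([232.9, 212.6], 0.18)]
top wheel [([491.4, 259.5], 0.89), ([436.5, 166.0], 0.8), ([186.0, 278.5], 0.68), ([234.0, 213.0], 0.17)]
wrist flap_bar []
wrist fork []
wrist ledge []
wrist nut []
wrist nut_mat []
wrist oil_bottle []
wrist oven []
wrist pot []
wrist pot_grip []
wrist pot_mat []
wrist pot_mouth []
wrist tray []
wrist wheel [([229.9, 313.8], 0.92)]
2.2
```

View pics/scene0.png

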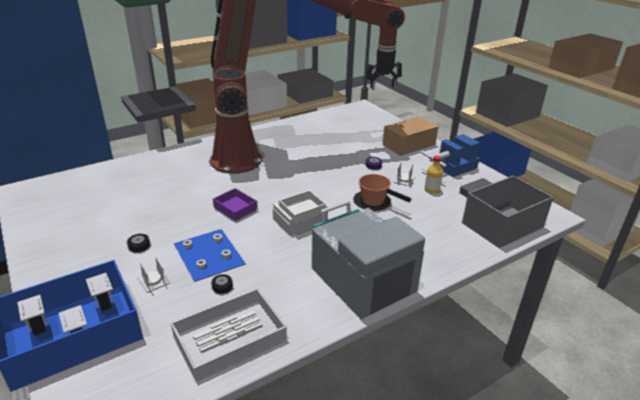

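View pics/top0.png

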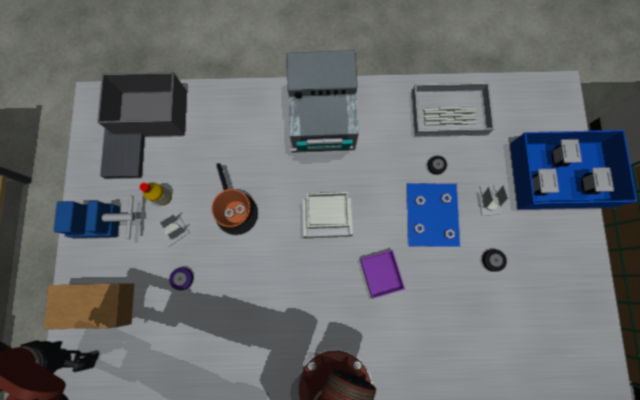

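The scene view shows the grey oven with its flap shut at (365,245), the tray on its ledge at (300,210), the pot at (375,190), and the blue mat with four nuts at (208,255). In the top view the nuts lie at about (420,200), (446,198), (419,228) and (450,234). The aluminium tray is at (327,212). The purple look-alike at (382,273) is not part of the job.

```bash
cat > h.py <<'E'
from station import bot,get_image,models
import numpy as np,cv2
def cam(c):
    g=get_image(c); return g['frame'],np.array(g['intrinsics']),np.array(g['camera_from_world'])
def ray(K,T,uv):
    R,t=T[:3,:3],T[:3,3]; d=R.T@np.linalg.solve(K,[*uv,1]); return -R.T@t,d/np.linalg.norm(d)
def onz(K,T,uv,z):
    o,d=ray(K,T,uv); return o+d*(z-o[2])/d[2]
def tri(obs):
    A=0;b=0
    for K,T,uv in obs:
        o,d=ray(K,T,uv);P=np.eye(3)-np.outer(d,d);A=A+P;b=b+P@o
    p=np.linalg.solve(A,b);e=[np.linalg.norm(np.cross(p-ray(*o)[0],ray(*o)[1])) for o in obs];return p,max(e)
def proj(K,T,p):
    q=K@(T[:3,:3]@np.asarray(p,float)+T[:3,3]);return q[:2]/q[2]
def st():
    s=bot.read_state();print('t',round(s['clock'],2),'p',np.round(s['tool_pos'],4),'q',np.round(s['joint_positions'],3),'F',np.round(s['wrist_force'],1),'op',round(s['opening'],3),'ff',round(s['finger_force'],1));return s
def move(s,p,zrot=0):
    R=np.array(s['tcp_rot']);print('tool shift mm',np.round(R.T@(np.array(p)-s['tool_pos'])*1000,1))
E
python3 - <<'E'
from h import *
I={c:cam(c) for c in('top','scene')}
kt,ks=I['top'][1:],I['scene'][1:]
def t(n,a,b): print(n,*[np.round(x*1000,1) for x in tri([(*kt,a),(*ks,b)])])
t('bar',(325.3,143.6),(335.3,204.2));t('ledge',(326.8,218.4),(298.4,209.5));t('tray',(330.3,209),(300.6,211.9))
t('pot',(234,212.6),(371.6,199.3));t('grip',(221.4,178.9),(396,194.2));t('mouth',(229.6,203.4),(375.9,180.3));t('potmat',(236.2,212),(371.4,202.3));t('nutmat',(433.4,212),(208,256.3))
t('oven',(323.4,149.4),(340.3,257.4))
N=[models.mark_of(c,'nut') for c in('top','scene')]
for d in N[1]: print('scene nut',np.round(onz(*ks,d['uv'],.004)*1000,1))
for d in [(420,200),(446,198),(419,228),(450,234)]: print('top nut(top)',np.round(onz(*kt,d,.02)*1000,1))
f=I['top'][0];a=cv2.resize(f[40:260,280:480],None,fx=3.8,fy=2.7)
top=cv2.resize(f[40:240,280:370],None,fx=3,fy=3,interpolation=cv2.INTER_CUBIC);m=cv2.resize(f[175:255,395:470],None,fx=5,fy=5,interpolation=cv2.INTER_CUBIC)
m2=cv2.resize(I['scene'][0][170:310,260:420],None,fx=2.5,fy=2.5,interpolation=cv2.INTER_CUBIC)
can=np.zeros((600,800,3),np.uint8);can[:600,:270]=top;can[:m.shape[0]-160 if 0 else 400,270:645][:]=m[:400,:375]
cv2.imwrite('pics/c1.png',can[:,:,::-1])
st()
E
```

```text
bar [682.3  15.8 170.8] 4.1
ledge [488.9  10.9  41.1] 1.3
tray [516.4   1.2  51. ] 0.3
pot [518.9 299.3   2.8] 3.1
grip [611.7 325.3  67. ] 2.6
mouth [532.5 295.4  89.5] 0.1
potmat [522.8 295.4  -6.7] 2.3
nutmat [ 509.4 -323.4   -2.7] 0.3
oven [ 7.233e+02  1.810e+01 -5.000e-01] 0.7
scene nut [ 432.1 -374.3    4. ]
scene nut [ 557.7 -286.9    4. ]
scene nut [ 459.8 -268.     4. ]
scene nut [ 542.6 -357.5    4. ]
top nut(top) [ 544.1 -278.6   20. ]
top nut(top) [ 548.6 -359.7   20. ]
top nut(top) [ 456.8 -269.4   20. ]
top nut(top) [ 436.3 -362.5   20. ]
t 2.4 p [0.1575 0.6048 0.4047] q [ 1.204  0.217  1.613  0.     1.311 -0.112] F [ 0.  -0.5  0.2] op 0.999 ff 0.0
```

View pics/c1.png

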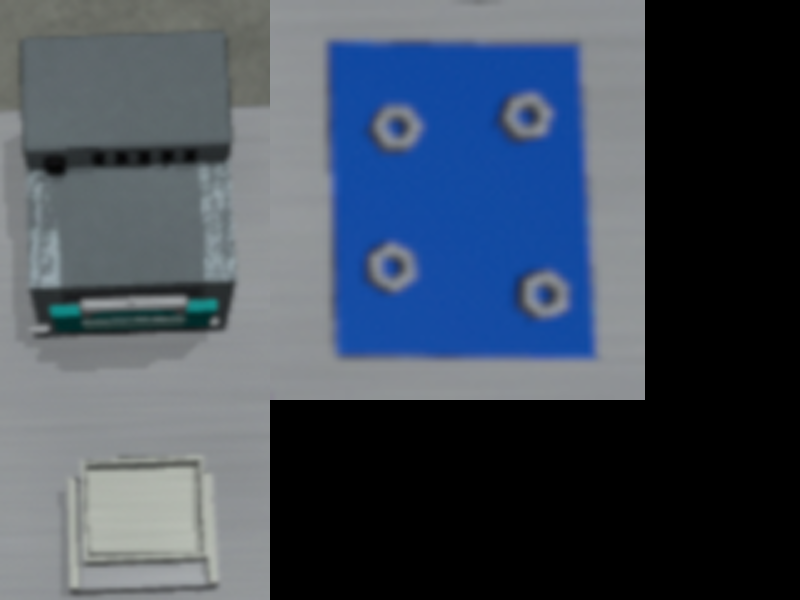

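The crop shows four nuts on the blue mat. The flap is shut with its light bar above the teal panel, and the aluminium tray stands between the ledge rails. Next I swing the arm over the mat.

>>> step_arm --commands '[-1,0,0,0,0,0.5,1,-1,0,0,0,0,0.5,1,-1,0,0,0,0,0.5,1,-1,0,0,0,0,0.5,1,-1,0,0,0,0,0.5,1,-1,0,0,0,0,0.5,1,-1,0,0,0,0,0.5,1,-1,0,0,0,0,0.5,1,-1,0,0,0,0,0.5,1,-1,0,0,0,0,0.5,1,-1,0,0,0,0,0.5,1,-1,0,0,0,0,0.5,1]'

```text
clock: 3.4
tool_pos: [0.4228, 0.4683, 0.4048]
tcp_rot: [[-0.741, 0.672, 0.0], [0.672, 0.741, 0.0], [-0.0, 0.0, -1.0]]
wrist_force: [1.0, 0.1, -0.0]
opening: 0.998
finger_force: 0.0
```

>>> step_arm --commands '[-1,0,0,0,0,0.5,1,-1,0,0,0,0,0.5,1,-1,0,0,0,0,0.5,1,-1,0,0,0,0,0.5,1,-1,0,0,0,0,0.5,1,-1,0,0,0,0,0.5,1,-1,0,0,0,0,0.5,1,-1,0,0,0,0,0.5,1,-1,0,0,0,0,0.5,1,-1,0,0,0,0,0.5,1,-1,0,0,0,0,0.5,1,-1,0,0,0,0,0.5,1]'

```text
clock: 4.4
tool_pos: [0.594, 0.2253, 0.4047]
tcp_rot: [[-0.347, 0.938, 0.0], [0.938, 0.347, 0.0], [-0.0, 0.0, -1.0]]
wrist_force: [0.7, 0.0, 0.1]
opening: 0.997
finger_force: 0.0
```

>>> step_arm --commands '[-1,0,0,0,0,0.5,1,-1,0,0,0,0,0.5,1,-1,0,0,0,0,0.5,1,-1,0,0,0,0,0.5,1,-1,0,0,0,0,0.5,1,-1,0,0,0,0,0.5,1,-1,0,0,0,0,0.5,1,-1,0,0,0,0,0.5,1,-1,0,0,0,0,0.5,1,-1,0,0,0,0,0.5,1,-1,0,0,0,0,0.5,1,-1,0,0,0,0,0.5,1]'

```text
clock: 5.4
tool_pos: [0.6337, -0.0692, 0.4047]
tcp_rot: [[0.126, 0.992, 0.0], [0.992, -0.126, -0.0], [0.0, 0.0, -1.0]]
wrist_force: [1.2, 0.6, 0.1]
opening: 0.998
finger_force: 0.0
```

>>> step_arm --commands '[-1,0,0,0,0,0.5,1,-1,0,0,0,0,0.5,1,-1,0,0,0,0,0.5,1,-1,0,0,0,0,0.5,1,-1,0,0,0,0,0.5,1,-1,0,0,0,0,0.5,1,-1,0,0,0,0,0.5,1,-1,0,0,0,0,0.5,1,-1,0,0,0,0,0.5,1,-1,0,0,0,0,0.5,1,0,0,0,0,0,0,1,0,0,0,0,0,0,1]'

```text
clock: 6.4
tool_pos: [0.5588, -0.3061, 0.4047]
tcp_rot: [[0.502, 0.865, 0.0], [0.865, -0.502, 0.0], [0.0, -0.0, -1.0]]
wrist_force: [-0.0, 0.4, -0.3]
opening: 1.0
finger_force: 0.0
```

```bash
python3 - <<'E'
from h import *
s=st();print(np.round(s['tcp_rot'],3).tolist())
f,K,T=cam('wrist');cv2.imwrite('pics/w1.png',f[:,:,::-1])
for d in models.mark_of('wrist','nut'): print(np.round(d['uv'],1),round(d['score'],2),np.round(onz(K,T,d['uv'],.004)*1000,1))
for d in models.mark_of('wrist','nut_mat'): print('mat',np.round(d['uv'],1),round(d['score'],2),np.round(onz(K,T,d['uv'],.0)*1000,1))
E
```

```text
t 6.4 p [ 0.5588 -0.3061  0.4047] q [-0.611  0.242  1.583  0.     1.316 -0.085] F [-0.   0.4 -0.3] op 1.0 ff 0.0
[[0.502, 0.865, 0.0], [0.865, -0.502, 0.0], [0.0, -0.0, -1.0]]
[247.9 255.1] 0.95 [ 435.8 -363.5    4. ]
[217.5 179.8] 0.93 [ 456.5 -270.4    4. ]
[332.1 206.5] 0.84 [ 550.7 -360.7    4. ]
[290.1 146.2] 0.64 [ 545.  -278.8    4. ]
mat [274.5 192.6] 0.66 [ 502.2 -315.1    0. ]
mat [217.3 180.6] 0.25 [ 454.3 -271.3    0. ]
```

View pics/w1.png

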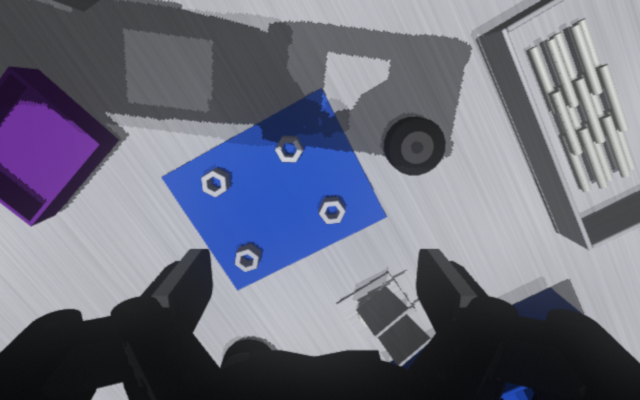

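The wrist view shows the four nuts on the mat at (248,255), (217,180), (332,206) and (290,147). The black wheel and a fork are clear of them. Next I measure how each nut is turned.

```bash
cat >> h.py <<'E'
def hexyaw(f,K,T,p,z=.02):
    "angle (deg, mod 60) of a flat's normal, from a rectified patch; also centre"
    n=160;s=.0003;xy=(np.arange(n)-n/2)*s
    X,Y=np.meshgrid(p[0]+xy,p[1]+xy);P=np.stack([X,Y,np.full_like(X,z)],-1)@T[:3,:3].T+T[:3,3]
    q=P@K.T;q=q/q[...,2:];w=cv2.remap(f,q[...,0].astype(np.float32),q[...,1].astype(np.float32),cv2.INTER_CUBIC)
    g=w[...,0].astype(np.uint8)
    _,m=cv2.threshold(g,0,255,cv2.THRESH_OTSU)
    cs,_=cv2.findContours(m,cv2.RETR_EXTERNAL,cv2.CHAIN_APPROX_NONE);c=max(cs,key=cv2.contourArea)
    h=cv2.convexHull(c)[:,0,:].astype(float);a=np.deg2rad(np.arange(0,180,1))
    d=h@np.array([np.cos(a),np.sin(a)]);W=(d.max(0)-d.min(0))*s*1000
    F=W[:60]+W[60:120]+W[120:];M=cv2.moments(c)
    ctr=np.array(p[:2])+(np.array([M['m10'],M['m01']])/M['m00']-n/2)*s
    return int(F.argmin()),round(F.min()/3,1),round(F.max()/3,1),np.round(ctr*1000,1)
E
python3 - <<'E'
from h import *
f,K,T=cam('wrist')
for p in [(.436,-.363),(.457,-.270),(.550,-.361),(.545,-.279)]: print(p,*hexyaw(f,K,T,p))
E
```

```text
(0.436, -0.363) 19 25.7 28.5 [ 437.5 -362.8]
(0.457, -0.27) 32 25.5 28.4 [ 456.3 -270.7]
(0.55, -0.361) 5 25.6 28.4 [ 549.1 -361.1]
(0.545, -0.279) 58 22.9 25.4 [ 540.9 -283.6]
```

```bash
cat > pl.py <<'E'
# plan a chain of top-down targets: (x,y,z,closing-dir deg) -> per leg turn rz (rad) and tool shifts (mm)
import numpy as np
def chain(start,legs):
    "start: x,y,z,yaw of tool y (deg)"
    c=list(start)
    for l in legs:
        rz=-np.deg2rad((l[3]-c[3]+90)%180-90); yaw=c[3]-np.rad2deg(rz); a=np.deg2rad(yaw)
        ey=np.array([np.cos(a),np.sin(a)]);ex=np.array([-ey[1],ey[0]])
        d=np.array(l[:2])-c[:2]
        print(l,'rz rad %.3f'%rz,'shift mm x %.1f y %.1f z %.1f'%(ex@d*1e3,ey@d*1e3,-(l[2]-c[2])*1e3))
        c=[*l[:3],yaw]
E
python3 - <<'E'
from pl import chain
P=(.522,.297)
chain((.5588,-.3061,.4047,-30.1),[(.545,-.279,.28,-2),(.545,-.279,.178,-2),(.545,-.279,.30,-2),(*P,.30,-2),(.549,-.361,.30,5),(*P,.3,5),(.437,-.363,.3,19),(*P,.3,19),(.456,-.270,.3,32),(*P,.3,32)])
E
```

```text
(0.545, -0.279, 0.28, -2) rz rad -0.490 shift mm x 26.6 y -14.7 z 124.7
(0.545, -0.279, 0.178, -2) rz rad -0.000 shift mm x 0.0 y 0.0 z 102.0
(0.545, -0.279, 0.3, -2) rz rad -0.000 shift mm x 0.0 y 0.0 z -122.0
(0.522, 0.297, 0.3, -2) rz rad -0.000 shift mm x 574.8 y -43.1 z -0.0
(0.549, -0.361, 0.3, 5) rz rad -0.122 shift mm x -657.8 y -30.5 z -0.0
(0.522, 0.297, 0.3, 5) rz rad -0.000 shift mm x 657.8 y 30.5 z -0.0
(0.437, -0.363, 0.3, 19) rz rad -0.244 shift mm x -596.4 y -295.2 z -0.0
(0.522, 0.297, 0.3, 19) rz rad -0.000 shift mm x 596.4 y 295.2 z -0.0
(0.456, -0.27, 0.3, 32) rz rad -0.227 shift mm x -445.9 y -356.4 z -0.0
(0.522, 0.297, 0.3, 32) rz rad -0.000 shift mm x 445.9 y 356.4 z -0.0
```

>>> step_arm --commands '[0,0,0.7,0,0,-0.875,0.2,0,0,0.7,0,0,-0.875,0.2,0,0,0.7,0,0,-0.875,0.2,0,0,0.7,0,0,-0.875,0.2,0,0,0.7,0,0,-0.875,0.2,0,0,0.7,0,0,-0.875,0.2,0,0,0.7,0,0,-0.875,0.2,0.532,-0.294,0.044,0,0,0,0.2,0.532,-0.294,0.044,0,0,0,0.2,0,0,0.816,0,0,0,0.2,0,0,0.816,0,0,0,0.2,0,0,0,0,0,0,0.2]'

```text
clock: 7.6
tool_pos: [0.5443, -0.2753, 0.235]
tcp_rot: [[0.032, 0.999, -0.007], [0.999, -0.032, 0.005], [0.004, -0.007, -1.0]]
wrist_force: [-1.1, 0.9, -1.0]
opening: 0.602
finger_force: 0.0
```

```bash
python3 - <<'E'
from h import *
s=st();print(np.round(s['tcp_rot'],3).tolist())
f,K,T=cam('wrist');cv2.imwrite('pics/w2.png',f[:,:,::-1])
for d in models.mark_of('wrist','nut'): print(np.round(d['uv'],1),round(d['score'],2),np.round(onz(K,T,d['uv'],.004)*1000,1))
print(hexyaw(f,K,T,(.545,-.279)))
E
```

```text
t 7.6 p [ 0.5443 -0.2753  0.235 ] q [-0.583  0.38   1.755  0.     1.014 -0.552] F [-1.1  0.9 -1. ] op 0.602 ff 0.0
[[0.032, 0.999, -0.007], [0.999, -0.032, 0.005], [0.004, -0.007, -1.0]]
[328.  333.2] 0.98 [ 549.6 -361.1    4. ]
[314.6 223.2] 0.97 [ 543.  -281.2    4. ]
[170.5 210.7] 0.76 [ 454.7 -270.5    4. ]
(58, np.float64(25.5), np.float64(28.7), array([ 543.9, -279.6]))
```

>>> step_arm --commands '[-0.16,0,0.2,0,0,0,0.2,0,0,0.7,0,0,0,0.2,0,0,0.7,0,0,0,0.2,0,0,0.65,0,0,0,0.2,0,0,0,0,0,0,0.2,0,0,0,0,0,0,-1,0,0,0,0,0,0,-1,0,0,0,0,0,0,-1,0,0,0,0,0,0,-1,0,0,0,0,0,0,-1]'

```text
clock: 8.53
tool_pos: [0.5465, -0.2825, 0.1849]
tcp_rot: [[0.034, 0.999, 0.003], [0.999, -0.034, -0.002], [-0.002, 0.003, -1.0]]
wrist_force: [0.2, -0.2, 3.9]
opening: 0.279
finger_force: 59.4
```

>>> step_arm --commands '[0,0,-0.936,0,0,0,-1,0,0,-0.936,0,0,0,-1,0,0,-0.936,0,0,0,-1,0,0,-0.936,0,0,0,-1,0,0,-0.936,0,0,0,-1,0.965,-0.072,0,0,0,0,-1,0.965,-0.072,0,0,0,0,-1,0.965,-0.072,0,0,0,0,-1,0.965,-0.072,0,0,0,0,-1,0.965,-0.072,0,0,0,0,-1,0.965,-0.072,0,0,0,0,-1,0.965,-0.072,0,0,0,0,-1]'

```text
clock: 9.53
tool_pos: [0.5383, -0.1114, 0.3002]
tcp_rot: [[0.034, 0.999, 0.0], [0.999, -0.034, -0.0], [-0.0, 0.0, -1.0]]
wrist_force: [-0.1, -0.3, -1.4]
opening: 0.281
finger_force: 59.0
```

>>> step_arm --commands '[0.965,-0.072,0,0,0,0,-1,0.965,-0.072,0,0,0,0,-1,0.965,-0.072,0,0,0,0,-1,0.965,-0.072,0,0,0,0,-1,0.965,-0.072,0,0,0,0,-1,0.965,-0.072,0,0,0,0,-1,0.965,-0.072,0,0,0,0,-1,0.965,-0.072,0,0,0,0,-1,0.965,-0.072,0,0,0,0,-1,0.965,-0.072,0,0,0,0,-1,0.965,-0.072,0,0,0,0,-1,0.965,-0.072,0,0,0,0,-1]'

```text
clock: 10.53
tool_pos: [0.5265, 0.1787, 0.3002]
tcp_rot: [[0.034, 0.999, 0.0], [0.999, -0.034, 0.0], [0.0, 0.0, -1.0]]
wrist_force: [0.5, 0.3, 0.9]
opening: 0.276
finger_force: 59.0
```

```bash
cat >> h.py <<'E'
def marks(c,labels,z={}):
    f,K,T=cam(c)
    for l in labels.split():
        for d in models.mark_of(c,l)[:7]: print(c,l,np.round(d['uv'],1),round(d['score'],2),np.round(onz(K,T,d['uv'],z.get(l,0))*1000,1))
    return f,K,T
E
python3 - <<'E'
from h import *
s=st()
z=dict(pot_mouth=.080,pot_grip=.066,pot=.004,nut=.01)
f,K,T=marks('wrist','pot pot_mouth pot_grip pot_mat nut',z)
cv2.imwrite('pics/w3.png',f[:,:,::-1])
marks('top','pot pot_mouth pot_grip pot_mat nut',z)
marks('scene','pot pot_mouth pot_grip pot_mat',z)
E
```

```text
t 10.53 p [0.5265 0.1787 0.3002] q [ 0.201  0.185  1.861 -0.     1.095  0.235] F [0.5 0.3 0.9] op 0.276 ff 59.0
wrist pot [303.3  24. ] 0.77 [523.  296.1   4. ]
wrist nut [315.3 242.3] 0.68 [526.2 132.6  10. ]
wrist nut [312.5  48.5] 0.57 [528.9 279.2  10. ]
top pot [233.2 216.3] 0.71 [508.7 304.1   4. ]
top pot [493.6 260.8] 0.55 [ 353.2 -493.3    4. ]
top pot [241.7 208.3] 0.46 [533.5 278.    4. ]
top pot_mouth [231.5 208.4] 0.5 [519.3 291.7  80. ]
top pot_grip [324.8 144.9] 0.62 [714.2  13.   66. ]
top pot_grip [185.5 276.6] 0.59 [325.2 422.6  66. ]
top pot_grip [158.3 198. ] 0.33 [558.6 515.2  66. ]
top nut [446.2 204.7] 0.51 [ 529.3 -361.7   10. ]
top nut [174.3 232.6] 0.5 [460.7 483.3  10. ]
top nut [415.3 229.6] 0.47 [ 453.4 -260.1   10. ]
top nut [230.9 211.4] 0.37 [523.3 310.2  10. ]
scene pot [372.8 200.2] 0.64 [526.7 294.8   4. ]
scene pot_mouth [374.8 181. ] 0.58 [522.2 299.7  80. ]
scene pot_grip [396.3 191.2] 0.82 [596.  336.7  66. ]
scene pot_mat [371.  200.3] 0.81 [519.2 292.8   0. ]
```

View pics/w3.png

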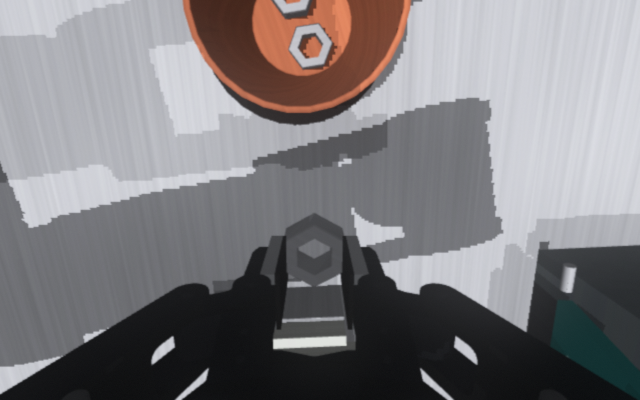

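The nut is held squarely between the pads at (315,250). The pot at (300,20) shows its two nuts inside. I release this nut in the pot and go back for C.

>>> step_arm --commands '[0.965,-0.072,0,0,0,0,-1,0.965,-0.072,0,0,0,0,-1,0.965,-0.072,0,0,0,0,-1,0.9,-0.072,0,0,0,0,-1,0.9,-0.072,0,0,0,0,-1,0,0,0.84,0,0,0,-1,0,0,0.84,0,0,0,-1,0,0,0.84,0,0,0,-1,0,0,0,0,0,0,-1,0,0,0,0,0,0,0,0,0,0,0,0,0,0,0,0,0,0,0,0,0]'

```text
clock: 12.38
tool_pos: [0.5229, 0.2954, 0.239]
tcp_rot: [[0.034, 0.999, 0.003], [0.999, -0.034, 0.001], [0.001, 0.003, -1.0]]
wrist_force: [-0.2, -0.3, 0.6]
opening: 0.502
finger_force: 0.0
```

>>> step_arm --commands '[0,0,-0.84,0,0,0,0.1,0,0,-0.84,0,0,-0.76,0.2,0,0,-0.84,0,0,-0.76,0.2,-0.978,-0.045,0,0,0,0,0.2,-0.978,-0.045,0,0,0,0,0.2,-0.978,-0.045,0,0,0,0,0.2,-0.978,-0.045,0,0,0,0,0.2,-0.978,-0.045,0,0,0,0,0.2,-0.978,-0.045,0,0,0,0,0.2,-0.978,-0.045,0,0,0,0,0.2,-0.978,-0.045,0,0,0,0,0.2,-0.978,-0.045,0,0,0,0,0.2]'

```text
clock: 13.38
tool_pos: [0.5317, 0.0737, 0.3022]
tcp_rot: [[-0.087, 0.996, 0.004], [0.996, 0.087, 0.0], [-0.0, 0.004, -1.0]]
wrist_force: [0.7, -0.6, -0.6]
opening: 0.602
finger_force: 0.0
```

>>> step_arm --commands '[-0.978,-0.045,0,0,0,0,0.2,-0.978,-0.045,0,0,0,0,0.2,-0.978,-0.045,0,0,0,0,0.2,-0.978,-0.045,0,0,0,0,0.2,-0.978,-0.045,0,0,0,0,0.2,-0.978,-0.045,0,0,0,0,0.2,-0.978,-0.045,0,0,0,0,0.2,-0.978,-0.045,0,0,0,0,0.2,-0.978,-0.045,0,0,0,0,0.2,-0.978,-0.045,0,0,0,0,0.2,-0.978,-0.045,0,0,0,0,0.2,-0.978,-0.045,0,0,0,0,0.2]'

```text
clock: 14.38
tool_pos: [0.5437, -0.2202, 0.3022]
tcp_rot: [[-0.087, 0.996, 0.003], [0.996, 0.087, -0.002], [-0.002, 0.003, -1.0]]
wrist_force: [0.7, 0.5, -0.6]
opening: 0.596
finger_force: 0.0
```

>>> step_arm --commands '[-0.978,-0.045,0.5,0,0,0,0.2,-0.978,-0.045,0.5,0,0,0,0.2,-0.978,-0.045,0.5,0,0,0,0.2,-0.978,-0.045,0.5,0,0,0,0.2,-0.978,-0.045,0,0,0,0,0.2,-0.978,-0.045,0,0,0,0,0.2,0,0,0,0,0,0,0.2,0,0,0,0,0,0,0.2]'

```text
clock: 15.05
tool_pos: [0.5497, -0.3671, 0.252]
tcp_rot: [[-0.085, 0.996, 0.003], [0.996, 0.085, -0.002], [-0.002, 0.003, -1.0]]
wrist_force: [0.6, 0.0, -0.6]
opening: 0.598
finger_force: 0.0
```

```bash
python3 - <<'E'
from h import *
s=st();print(np.round(s['tcp_rot'],3).tolist())
f,K,T=marks('wrist','nut',dict(nut=.004))
print(hexyaw(f,K,T,(.549,-.361)))
from pl import chain
y=np.rad2deg(np.arctan2(s['tcp_rot'][1][1],s['tcp_rot'][0][1]))
chain((*s['tool_pos'],y),[(.549,-.361,.18,5),(.522,.297,.3,5)])
E
```

```text
t 15.05 p [ 0.5497 -0.3671  0.252 ] q [-0.695  0.448  1.623  0.     1.068 -0.78 ] F [ 0.6  0.  -0.6] op 0.598 ff 0.0
[[-0.085, 0.996, 0.003], [0.996, 0.085, -0.002], [-0.002, 0.003, -1.0]]
wrist nut [143. 183.] 0.86 [ 438.8 -362.7    4. ]
wrist nut [164.7  30.7] 0.58 [ 455.7 -270.5    4. ]
wrist nut [312.8 193.5] 0.57 [ 549.1 -360.4    4. ]
(6, np.float64(27.5), np.float64(30.6), array([ 549. , -359.7]))
(0.549, -0.361, 0.18, 5) rz rad -0.002 shift mm x 6.2 y -0.2 z 72.0
(0.522, 0.297, 0.3, 5) rz rad -0.000 shift mm x 657.8 y 30.5 z -120.0
```

>>> step_arm --commands '[0.087,0,0.96,0,0,0,0.2,0.087,0,0.96,0,0,0,0.2,0.087,0,0.96,0,0,0,0.2,0,0,0,0,0,0,0.2,0,0,0,0,0,0,-1,0,0,0,0,0,0,-1,0,0,0,0,0,0,-1,0,0,0,0,0,0,-1,0,0,-0.96,0,0,0,-1,0,0,-0.96,0,0,0,-1,0,0,-0.96,0,0,0,-1]'

```text
clock: 16.07
tool_pos: [0.5484, -0.3584, 0.2503]
tcp_rot: [[-0.087, 0.996, -0.001], [0.996, 0.087, 0.001], [0.001, -0.001, -1.0]]
wrist_force: [0.9, -0.1, 0.5]
opening: 0.286
finger_force: 61.1
```

>>> step_arm --commands '[0.975,0.045,-0.96,0,0,0,-1,0.975,0.045,-0.96,0,0,0,-1,0.975,0.045,0,0,0,0,-1,0.975,0.045,0,0,0,0,-1,0.975,0.045,0,0,0,0,-1,0.975,0.045,0,0,0,0,-1,0.975,0.045,0,0,0,0,-1,0.975,0.045,0,0,0,0,-1,0.975,0.045,0,0,0,0,-1,0.975,0.045,0,0,0,0,-1,0.975,0.045,0,0,0,0,-1,0.975,0.045,0,0,0,0,-1]'

```text
clock: 17.07
tool_pos: [0.5363, -0.065, 0.2984]
tcp_rot: [[-0.087, 0.996, 0.001], [0.996, 0.087, -0.0], [-0.0, 0.001, -1.0]]
wrist_force: [0.5, -0.4, -0.0]
opening: 0.284
finger_force: 61.2
```

>>> step_arm --commands '[0.975,0.045,0,0,0,0,-1,0.975,0.045,0,0,0,0,-1,0.975,0.045,0,0,0,0,-1,0.975,0.045,0,0,0,0,-1,0.975,0.045,0,0,0,0,-1,0.975,0.045,0,0,0,0,-1,0.975,0.045,0,0,0,0,-1,0.975,0.045,0,0,0,0,-1,0.975,0.045,0,0,0,0,-1,0.975,0.045,0,0,0,0,-1,0.975,0.045,0,0,0,0,-1,0.975,0.045,0,0,0,0,-1]'

```text
clock: 18.07
tool_pos: [0.5242, 0.2276, 0.2984]
tcp_rot: [[-0.088, 0.996, 0.001], [0.996, 0.088, 0.0], [0.0, 0.001, -1.0]]
wrist_force: [0.7, 0.5, -0.1]
opening: 0.285
finger_force: 61.2
```

>>> step_arm --commands '[0.975,0.045,0,0,0,0,-1,0.975,0.045,0,0,0,0,-1,0.975,0.045,0,0,0,0,-1,0,0,0,0,0,0,-1]'

```text
clock: 18.4
tool_pos: [0.521, 0.303, 0.2987]
tcp_rot: [[-0.091, 0.996, 0.001], [0.996, 0.091, 0.003], [0.003, 0.002, -1.0]]
wrist_force: [-0.5, 0.0, -0.4]
opening: 0.284
finger_force: 61.2
```

```bash
python3 - <<'E'
from h import *
s=st()
f,K,T=marks('top','pot pot_mouth pot_grip',dict(pot_mouth=.08,pot_grip=.066,pot=.004))
f,K,T=marks('wrist','pot pot_mouth pot_grip nut',dict(pot_mouth=.08,pot_grip=.066,pot=.004,nut=.01))
cv2.imwrite('pics/w4.png',f[:,:,::-1])
E
```

```text
t 18.4 p [0.521  0.303  0.2987] q [0.41  0.279 1.75  0.002 1.111 0.318] F [-0.5  0.  -0.4] op 0.284 ff 61.2
top pot [231.6 210.8] 0.8 [526.3 309.5   4. ]
top pot_mouth [233.6 204.2] 0.84 [531.7 285.9  80. ]
top pot_mouth [235.2 210.6] 0.45 [512.5 280.7  80. ]
top pot_grip [218.4 180.2] 0.92 [609.6 336.8  66. ]
top pot_grip [234.4 213.2] 0.62 [507.3 286.1  66. ]
wrist pot [312.2 188.2] 0.76 [520.  297.2   4. ]
wrist pot_mouth [313.1 222.6] 0.93 [521.  297.1  80. ]
wrist pot_grip [468.5 184.1] 0.61 [612.3 324.7  66. ]
wrist nut [314.  193.4] 0.93 [521.7 294.8  10. ]
wrist nut [311.3 175. ] 0.93 [518.3 309.1  10. ]
wrist nut [318.2 210.5] 0.86 [526.2 281.1  10. ]
wrist nut [312.9 258.9] 0.76 [525.7 239.1  10. ]
```

>>> step_arm --commands '[-0.05,0,0.82,0,0,0,-1,0,0,0.82,0,0,0,-1,0,0,0.82,0,0,0,-1,0,0,0,0,0,0,-1,0,0,0,0,0,0,0,0,0,0,0,0,0,0,0,0,0,0,0,0,0,0,0,-0.84,0,0,-0.7625,0.1,0,0,-0.84,0,0,-0.7625,0.2,0,0,-0.84,0,0,-0.7625,0.2,0,0,0,0,0,-0.7625,0.2]'

```text
clock: 19.77
tool_pos: [0.5241, 0.2995, 0.3069]
tcp_rot: [[-0.329, 0.944, 0.012], [0.944, 0.328, 0.005], [0.001, 0.013, -1.0]]
wrist_force: [0.8, 0.4, 0.9]
opening: 0.604
finger_force: 0.0
```

>>> step_arm --commands '[-0.99,-0.49,0,0,0,0,0.2,-0.99,-0.49,0,0,0,0,0.2,-0.99,-0.49,0,0,0,0,0.2,-0.99,-0.49,0,0,0,0,0.2,-0.99,-0.49,0,0,0,0,0.2,-0.99,-0.49,0,0,0,0,0.2,-0.99,-0.49,0,0,0,0,0.2,-0.99,-0.49,0,0,0,0,0.2,-0.99,-0.49,0,0,0,0,0.2,-0.99,-0.49,0,0,0,0,0.2,-0.99,-0.49,0,0,0,0,0.2,-0.99,-0.49,0,0,0,0,0.2]'

```text
clock: 20.77
tool_pos: [0.4796, -0.0317, 0.3015]
tcp_rot: [[-0.326, 0.945, 0.004], [0.945, 0.326, -0.001], [-0.002, 0.004, -1.0]]
wrist_force: [0.3, -1.1, -0.6]
opening: 0.6
finger_force: 0.0
```

>>> step_arm --commands '[-0.99,-0.49,0,0,0,0,0.2,-0.99,-0.49,0,0,0,0,0.2,-0.99,-0.49,0,0,0,0,0.2,-0.99,-0.49,0,0,0,0,0.2,-0.99,-0.49,0,0,0,0,0.2,-0.99,-0.49,0,0,0,0,0.2,-0.99,-0.49,0.5,0,0,0,0.2,-0.99,-0.49,0.5,0,0,0,0.2,-0.99,-0.49,0.5,0,0,0,0.2,-0.99,-0.49,0.5,0,0,0,0.2,-0.99,-0.49,0,0,0,0,0.2,-0.99,-0.49,0,0,0,0,0.2]'

```text
clock: 21.77
tool_pos: [0.4368, -0.3606, 0.2501]
tcp_rot: [[-0.325, 0.946, 0.001], [0.946, 0.325, -0.001], [-0.001, 0.0, -1.0]]
wrist_force: [0.6, -0.0, 1.5]
opening: 0.599
finger_force: 0.0
```

>>> step_arm --commands '[0,0,0,0,0,0,0.2,0,0,0,0,0,0,0.2]'

```text
clock: 21.93
tool_pos: [0.4373, -0.3611, 0.2514]
tcp_rot: [[-0.323, 0.946, 0.003], [0.946, 0.323, -0.003], [-0.003, 0.002, -1.0]]
wrist_force: [0.1, 1.2, 0.1]
opening: 0.598
finger_force: 0.0
```

```bash
cat > chk.py <<'E'
import sys
from h import *
from pl import chain
x,y,yaw,yawn=map(float,sys.argv[1:5])
s=st()
f,K,T=marks('wrist','nut',dict(nut=.004))
h=hexyaw(f,K,T,(x,y));print(h)
a=np.rad2deg(np.arctan2(s['tcp_rot'][1][1],s['tcp_rot'][0][1]))
chain((*s['tool_pos'],a),[(x,y,.18,yaw),(.521,.297,.3,yaw)]+([(*map(float,sys.argv[5:7]),.3,yawn)] if len(sys.argv)>5 else []))
E
python3 chk.py .438 -.363 19 32 .456 -.2705
```

```text
t 21.93 p [ 0.4373 -0.3611  0.2514] q [-0.814  0.275  1.859  0.     1.005 -1.143] F [0.1 1.2 0.1] op 0.598 ff 0.0
wrist nut [391.2  77.9] 0.76 [ 455.9 -271.9    4. ]
wrist nut [324.1 124.4] 0.56 [ 427.1 -310.6    4. ]
(30, np.float64(52.6), np.float64(55.6), array([ 428.9, -367.7]))
(0.438, -0.363, 0.18, 19.0) rz rad -0.003 shift mm x -2.0 y 0.0 z 71.4
(0.521, 0.297, 0.3, 19.0) rz rad -0.000 shift mm x 597.0 y 293.4 z -120.0
(0.456, -0.2705, 0.3, 32.0) rz rad -0.227 shift mm x -446.8 y -355.9 z -0.0
```

```bash
python3 - <<'E'
from h import *
f,K,T=marks('wrist','nut',dict(nut=.004));cv2.imwrite('pics/w5.png',cv2.resize(f[40:260,180:500],None,fx=2,fy=2)[:,:,::-1])
print(hexyaw(f,K,T,(.427,-.311)),hexyaw(f,K,T,(.456,-.271)))
E
```

```text
wrist nut [320.8 130. ] 0.81 [ 425.7 -311.8    4. ]
wrist nut [392.9  79.7] 0.8 [ 456.4 -270.     4. ]
(8, np.float64(44.2), np.float64(46.4), array([ 418.1, -315. ])) (32, np.float64(26.9), np.float64(30.2), array([ 455.4, -271. ]))
```

View pics/w5.png

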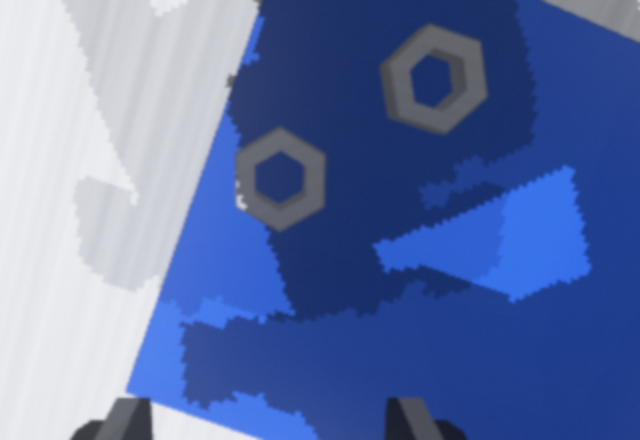

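Nut A was knocked aside. It now lies at crop (281,180), about world (0.426, -0.3115), close to nut B at crop (435,80). I turn the fingers by 60° so that they clear B.

```bash
python3 - <<'E'
from pl import chain
chain((.4373,-.3611,.2514,18.8),[(.426,-.3115,.18,-41.2),(.521,.297,.3,-41.2),(.456,-.2705,.25,-28)])
E
```

```text
(0.426, -0.3115, 0.18, -41.2) rz rad 1.047 shift mm x 29.9 y -41.2 z 71.4
(0.521, 0.297, 0.3, -41.2) rz rad 0.000 shift mm x 520.4 y -329.3 z -120.0
(0.456, -0.2705, 0.25, -28) rz rad -0.230 shift mm x -531.6 y 209.0 z 50.0
```

>>> step_arm --commands '[0,0,0,0,0,0.935,0.2,0,0,0,0,0,0.935,0.2,0,0,0,0,0,0.935,0.2,0,0,0,0,0,0.935,0.2,0,0,0,0,0,0.935,0.2,0,0,0,0,0,0.935,0.2,0,0,0,0,0,0.935,0.2,0,0,0,0,0,0.935,0.2,0,0,0,0,0,0.935,0.2,0,0,0,0,0,0.935,0.2,0,0,0,0,0,0.935,0.2,0,0,0,0,0,0.935,0.2]'

```text
clock: 23.13
tool_pos: [0.4373, -0.3578, 0.2496]
tcp_rot: [[0.538, 0.843, -0.0], [0.843, -0.538, 0.0], [0.0, -0.0, -1.0]]
wrist_force: [-0.3, -0.8, 0.4]
opening: 0.601
finger_force: 0.0
```

>>> step_arm --commands '[0,0,0,0,0,0.935,0.2,0,0,0,0,0,0.935,0.2,0.6,-0.824,0,0,0,0,0.2,0.6,-0.824,0,0,0,0,0.2,0,0,0,0,0,0,0.2,0,0,0,0,0,0,0.2]'

```text
clock: 23.63
tool_pos: [0.4254, -0.3073, 0.2492]
tcp_rot: [[0.654, 0.757, -0.001], [0.757, -0.654, 0.001], [-0.0, -0.001, -1.0]]
wrist_force: [0.2, -0.1, 0.7]
opening: 0.598
finger_force: 0.0
```

```bash
python3 chk.py .426 -.3115 -41.2 -28 .456 -.2705; python3 - <<'E'
from h import *
st(); marks('wrist','nut',dict(nut=.004))
E
```

```text
t 23.63 p [ 0.4254 -0.3073  0.2492] q [-0.759  0.198  1.959 -0.     0.986 -0.047] F [ 0.2 -0.1  0.7] op 0.598 ff 0.0
wrist nut [314.3 131.1] 0.93 [ 456.8 -271.     4. ]
wrist nut [315.  211.6] 0.71 [ 423.  -310.9    4. ]
(18, np.float64(23.4), np.float64(25.1), array([ 420.8, -313.8]))
(0.426, -0.3115, 0.18, -41.2) rz rad 0.006 shift mm x -2.8 y 3.2 z 69.2
(0.521, 0.297, 0.3, -41.2) rz rad -0.000 shift mm x 520.4 y -329.3 z -120.0
(0.456, -0.2705, 0.3, -28.0) rz rad -0.230 shift mm x -531.6 y 209.0 z -0.0
t 23.73 p [ 0.4261 -0.3092  0.25  ] q [-0.761  0.2    1.955 -0.     0.985 -0.047] F [ 0.1 -0.3  0.7] op 0.602 ff 0.0
wrist nut [308.7 129.7] 0.94 [ 455.9 -270.6    4. ]
wrist nut [313.4 208.2] 0.71 [ 424.7 -311.     4. ]
```

>>> step_arm --commands '[-0.08,0,0.92,0,0,0,0.2,0,0,0.92,0,0,0,0.2,0,0,0.92,0,0,0,0.2,0,0,0,0,0,0,0.2,0,0,0,0,0,0,-1,0,0,0,0,0,0,-1,0,0,0,0,0,0,-1,0,0,0,0,0,0,-1,0,0,-0.96,0,0,0,-1,0,0,-0.96,0,0,0,-1,0,0,-0.96,0,0,0,-1]'

```text
clock: 24.75
tool_pos: [0.4243, -0.3108, 0.2539]
tcp_rot: [[0.656, 0.755, 0.0], [0.755, -0.656, -0.0], [-0.0, 0.0, -1.0]]
wrist_force: [0.8, -0.5, 0.0]
opening: 0.283
finger_force: 60.4
```

>>> step_arm --commands '[0.99,-0.627,-0.96,0,0,0,-1,0.99,-0.627,-0.96,0,0,0,-1,0.99,-0.627,0,0,0,0,-1,0.99,-0.627,0,0,0,0,-1,0.99,-0.627,0,0,0,0,-1,0.99,-0.627,0,0,0,0,-1,0.99,-0.627,0,0,0,0,-1,0.99,-0.627,0,0,0,0,-1,0.99,-0.627,0,0,0,0,-1,0.99,-0.627,0,0,0,0,-1,0.99,-0.627,0,0,0,0,-1,0.99,-0.627,0,0,0,0,-1]'

```text
clock: 25.75
tool_pos: [0.4774, 0.0382, 0.3018]
tcp_rot: [[0.656, 0.755, 0.003], [0.755, -0.656, -0.0], [0.002, 0.002, -1.0]]
wrist_force: [-0.1, -0.8, 0.3]
opening: 0.284
finger_force: 60.4
```

>>> step_arm --commands '[0.99,-0.627,0,0,0,0,-1,0.99,-0.627,0,0,0,0,-1,0.99,-0.627,0,0,0,0,-1,0.99,-0.627,0,0,0,0,-1,0.99,-0.627,0,0,0,0,-1,0.99,-0.627,0,0,0,0,-1,0.99,-0.627,0,0,0,0,-1,0.99,-0.627,0,0,0,0,-1,0.99,-0.627,0,0,0,0,-1,0,0,0,0,0,0,-1]'

```text
clock: 26.58
tool_pos: [0.5174, 0.3017, 0.3024]
tcp_rot: [[0.653, 0.757, 0.004], [0.757, -0.653, 0.004], [0.006, 0.0, -1.0]]
wrist_force: [-0.6, -0.4, -0.5]
opening: 0.281
finger_force: 60.4
```

```bash
python3 - <<'E'
from h import *
s=st()
marks('wrist','pot pot_mouth pot_grip nut',dict(pot_mouth=.08,pot_grip=.066,pot=.004,nut=.01))
move(s,(.521,.297,.238))
E
```

```text
t 26.58 p [0.5174 0.3017 0.3024] q [0.41  0.266 1.758 0.002 1.112 1.121] F [-0.6 -0.4 -0.5] op 0.281 ff 60.4
wrist pot_mouth [329.1 221.6] 0.67 [523.5 294.7  80. ]
wrist pot_grip [417.3  79.4] 0.64 [613.7 323.4  66. ]
wrist nut [321.4 195.4] 0.94 [518.6 293.9  10. ]
wrist nut [304.2 183.4] 0.84 [514.8 310.1  10. ]
wrist nut [341.5 200.3] 0.79 [528.1 280.4  10. ]
wrist nut [323. 207.] 0.77 [513.4 285.7  10. ]
wrist nut [314.4 250.2] 0.6 [483.7 261.8  10. ]
tool shift mm [-1.6  5.8 64.4]
```

>>> step_arm --commands '[0,0.08,0.85,0,0,0,-1,0,0,0.85,0,0,0,-1,0,0,0.85,0,0,0,-1,0,0,0,0,0,0,-1,0,0,0,0,0,0,0,0,0,0,0,0,0,0,0,0,0,0,0,0,0,0,0,-0.84,0,0,-0.958,0.1,0,0,-0.84,0,0,-0.958,0.2,0,0,-0.84,0,0,-0.958,0.2,-0.966,0.38,0,0,0,0,0.2,-0.966,0.38,0,0,0,0,0.2]'

```text
clock: 27.83
tool_pos: [0.5136, 0.2451, 0.3033]
tcp_rot: [[0.464, 0.886, 0.006], [0.886, -0.464, 0.002], [0.005, 0.005, -1.0]]
wrist_force: [-0.1, -1.2, -0.6]
opening: 0.599
finger_force: 0.0
```

>>> step_arm --commands '[-0.966,0.38,0,0,0,0,0.2,-0.966,0.38,0,0,0,0,0.2,-0.966,0.38,0,0,0,0,0.2,-0.966,0.38,0,0,0,0,0.2,-0.966,0.38,0,0,0,0,0.2,-0.966,0.38,0,0,0,0,0.2,-0.966,0.38,0,0,0,0,0.2,-0.966,0.38,0,0,0,0,0.2,-0.966,0.38,0,0,0,0,0.2,-0.966,0.38,0,0,0,0,0.2,-0.966,0.38,0,0,0,0,0.2,-0.966,0.38,0,0,0,0,0.2]'

```text
clock: 28.83
tool_pos: [0.4779, -0.0663, 0.3007]
tcp_rot: [[0.467, 0.884, 0.002], [0.884, -0.467, -0.0], [0.0, 0.002, -1.0]]
wrist_force: [0.8, 0.6, -0.6]
opening: 0.6
finger_force: 0.0
```

>>> step_arm --commands '[-0.966,0.38,0,0,0,0,0.2,-0.966,0.38,0,0,0,0,0.2,-0.966,0.38,0.5,0,0,0,0.2,-0.966,0.38,0.5,0,0,0,0.2,-0.966,0.38,0.5,0,0,0,0.2,-0.966,0.38,0.5,0,0,0,0.2,-0.966,0.38,0,0,0,0,0.2,-0.966,0.38,0,0,0,0,0.2,0,0,0,0,0,0,0.2,0,0,0,0,0,0,0.2]'

```text
clock: 29.67
tool_pos: [0.4552, -0.2728, 0.2506]
tcp_rot: [[0.469, 0.883, 0.001], [0.883, -0.469, -0.001], [-0.0, 0.002, -1.0]]
wrist_force: [0.2, -0.1, -0.2]
opening: 0.6
finger_force: 0.0
```

```bash
python3 chk.py .456 -.2705 -28 -28; python3 - <<'E'
from h import *
s=st(); marks('wrist','nut',dict(nut=.004))
E
```

```text
t 29.67 p [ 0.4552 -0.2728  0.2506] q [-0.672  0.207  1.945  0.     0.988 -0.184] F [ 0.2 -0.1 -0.2] op 0.6 ff 0.0
wrist nut [310.8 201.3] 0.67 [ 454.8 -269.9    4. ]
(31, np.float64(19.7), np.float64(21.1), array([ 453.8, -277.7]))
(0.456, -0.2705, 0.18, -28.0) rz rad 0.000 shift mm x 2.4 y -0.3 z 70.6
(0.521, 0.297, 0.3, -28.0) rz rad -0.000 shift mm x 531.6 y -209.0 z -120.0
t 29.77 p [ 0.4551 -0.271   0.2501] q [-0.67   0.206  1.947  0.     0.988 -0.184] F [-0.7  0.  -0.9] op 0.601 ff 0.0
wrist nut [316.6 203.4] 0.79 [ 457.3 -270.8    4. ]
```

>>> step_arm --commands '[0,0,0.93,0,0,0,0.2,0,0,0.93,0,0,0,0.2,0,0,0.93,0,0,0,0.2,0,0,0,0,0,0,0.2,0,0,0,0,0,0,-1,0,0,0,0,0,0,-1,0,0,0,0,0,0,-1,0,0,0,0,0,0,-1,0,0,-0.96,0,0,0,-1,0,0,-0.96,0,0,0,-1,0,0,-0.96,0,0,0,-1]'

```text
clock: 30.78
tool_pos: [0.4551, -0.2714, 0.2534]
tcp_rot: [[0.467, 0.884, 0.0], [0.884, -0.467, -0.0], [-0.0, 0.0, -1.0]]
wrist_force: [0.4, 0.3, -0.2]
opening: 0.285
finger_force: 60.5
```

>>> step_arm --commands '[0.966,-0.38,-0.96,0,0,0,-1,0.966,-0.38,-0.96,0,0,0,-1,0.966,-0.38,0,0,0,0,-1,0.966,-0.38,0,0,0,0,-1,0.966,-0.38,0,0,0,0,-1,0.966,-0.38,0,0,0,0,-1,0.966,-0.38,0,0,0,0,-1,0.966,-0.38,0,0,0,0,-1,0.966,-0.38,0,0,0,0,-1,0.966,-0.38,0,0,0,0,-1,0.966,-0.38,0,0,0,0,-1,0.966,-0.38,0,0,0,0,-1]'

```text
clock: 31.78
tool_pos: [0.4898, 0.0393, 0.3012]
tcp_rot: [[0.467, 0.884, 0.003], [0.884, -0.467, -0.0], [0.001, 0.002, -1.0]]
wrist_force: [0.9, 0.3, -0.5]
opening: 0.283
finger_force: 60.5
```

>>> step_arm --commands '[0.966,-0.38,0,0,0,0,-1,0.966,-0.38,0,0,0,0,-1,0.966,-0.38,0,0,0,0,-1,0.966,-0.38,0,0,0,0,-1,0.966,-0.38,0,0,0,0,-1,0.966,-0.38,0,0,0,0,-1,0.966,-0.38,0,0,0,0,-1,0.966,-0.38,0,0,0,0,-1,0.966,-0.38,0,0,0,0,-1,0.966,-0.38,0,0,0,0,-1,0,0,0,0,0,0,-1]'

```text
clock: 32.7
tool_pos: [0.5188, 0.2998, 0.3017]
tcp_rot: [[0.464, 0.886, 0.004], [0.886, -0.464, 0.004], [0.005, 0.002, -1.0]]
wrist_force: [0.8, -0.3, -0.1]
opening: 0.279
finger_force: 60.5
```

```bash
python3 - <<'E'
from h import *
s=st()
marks('wrist','pot pot_mouth pot_grip nut',dict(pot_mouth=.08,pot_grip=.066,pot=.004,nut=.01))
move(s,(.521,.297,.24))
E
```

```text
t 32.7 p [0.5188 0.2998 0.3017] q [0.407 0.268 1.757 0.002 1.112 0.888] F [ 0.8 -0.3 -0.1] op 0.279 ff 60.5
wrist pot [322.7 188.6] 0.91 [524.8 295.2   4. ]
wrist pot_grip [436.4 103.6] 0.84 [612.2 325.2  66. ]
wrist nut [333.7 203.2] 0.91 [527.7 282.   10. ]
wrist nut [317.1 214.3] 0.78 [511.7 279.9  10. ]
wrist nut [318.6 205.3] 0.76 [516.3 286.   10. ]
wrist nut [314.9 248.3] 0.71 [496.5 254.5  10. ]
wrist nut [315.5 197. ] 0.68 [517.2 293.2  10. ]
tool shift mm [-1.8  3.2 61.7]
```

>>> step_arm --commands '[0,0.05,0.82,0,0,0,-1,0,0,0.82,0,0,0,-1,0,0,0.82,0,0,0,-1,0,0,0,0,0,0,-1,0,0,0,0,0,0,0,0,0,0,0,0,0,0,0,0,0,0,0,0,0,0,0,-0.84,0,0,0.98,0.1,0,0,-0.84,0,0,0.98,0.2,0,0,-0.84,0,0,0.98,0.2,0,0,-0.84,0,0,0.98,0.2,0,0,0,0,0,0.98,0.2]'

```text
clock: 33.95
tool_pos: [0.5215, 0.2949, 0.3283]
tcp_rot: [[0.773, 0.635, 0.009], [0.635, -0.773, 0.004], [0.009, 0.003, -1.0]]
wrist_force: [1.0, 1.3, 0.9]
opening: 0.603
finger_force: 0.0
```

>>> step_arm --commands '[0,0,0,0,0,0.98,0.2,0,0,0,0,0,0.98,0.2,0,0,0,0,0,0.98,0.2,0,0,0,0,0,0.98,0.2,0,0,0,0,0,0.98,0.2,0,0,0,0,0,0,0.2,0,0,0,0,0,0,0.2]'

```text
clock: 34.53
tool_pos: [0.5196, 0.2945, 0.3226]
tcp_rot: [[0.955, 0.297, 0.0], [0.297, -0.955, -0.0], [0.0, 0.0, -1.0]]
wrist_force: [0.7, -0.5, 0.9]
opening: 0.598
finger_force: 0.0
```

```bash
python3 - <<'E'
from h import *
s=st();print(np.round(s['tcp_rot'],3).tolist())
z=dict(pot_mouth=.08,pot_grip=.066,pot=.004,nut=.01)
f,K,T=marks('wrist','pot pot_mouth pot_grip pot_mat nut',z)
cv2.imwrite('pics/w6.png',f[:,:,::-1])
marks('wrist','pot pot_mouth pot_grip',z)
marks('top','nut tray ledge flap_bar',dict(nut=.02,tray=.045,ledge=.045,flap_bar=.171))
marks('scene','nut tray ledge flap_bar',dict(nut=.004,tray=.045,ledge=.045,flap_bar=.171))
E
```

```text
t 34.53 p [0.5196 0.2945 0.3226] q [ 0.398  0.24   1.748 -0.     1.153  1.667] F [ 0.7 -0.5  0.9] op 0.598 ff 0.0
[[0.955, 0.297, 0.0], [0.297, -0.955, -0.0], [0.0, 0.0, -1.0]]
wrist pot [312.3 175.5] 0.56 [522.2 296.6   4. ]
wrist pot_grip [315.7  47.3] 0.64 [612.7 322.3  66. ]
wrist nut [336.1 174.3] 0.94 [530.4 278.3  10. ]
wrist nut [316.1 189.5] 0.92 [512.8 290.3  10. ]
wrist nut [312. 184.] 0.76 [516.4 295.1  10. ]
wrist nut [311.7 199.4] 0.74 [503.4 291.3  10. ]
wrist nut [292.2 180. ] 0.56 [514.8 312.   10. ]
wrist nut [314.6 199.1] 0.48 [504.4 289.   10. ]
wrist pot [314.7 174.5] 0.67 [523.5 295.8   4. ]
wrist pot_grip [312.8  48. ] 0.65 [611.7 324.7  66. ]
top nut [244.1 209.4] 0.57 [526.8 267.1  20. ]
top nut [232.1 208.6] 0.38 [530.2 304.3  20. ]
top nut [233.2 209.8] 0.36 [526.3 300.8  20. ]
top tray [377.6 273.6] 0.97 [ 321.9 -132.8   45. ]
top tray [326.  213.9] 0.75 [502.6  14.2  45. ]
top ledge [325.2 221.7] 0.71 [478.9  17.1  45. ]
top flap_bar [324.9 145. ] 0.79 [675.9  13.5 171. ]
top flap_bar [239.5 210.2] 0.24 [496.3 248.1 171. ]
scene nut [374.2 182.7] 0.63 [433.8 373.2   4. ]
scene nut [371.9 201.7] 0.22 [532.8 286.1   4. ]
scene tray [237.1 205.6] 0.96 [ 368.4 -157.5   45. ]
scene tray [302.3 210.1] 0.88 [502.9  16.2  45. ]
scene ledge [298.1 208.8] 0.57 [489.2   8.1  45. ]
scene flap_bar [338.9 207.4] 0.8 [702.8  19.3 171. ]
scene flap_bar [401.4 180.4] 0.36 [678.4 274.6 171. ]
```

View pics/w6.png

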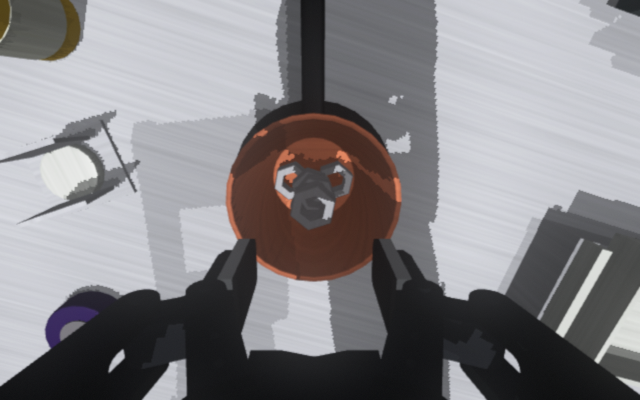

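The pot holds the nut heap at (315,185), and its handle lines up with tool x at (313,50). Before gripping it, I make a small test tilt to find out how the wrist turns.

>>> step_arm --commands '[0,0,0,1,0,0,0.2,0,0,0,1,0,0,0.2,0,0,0,1,0,0,0.2,0,0,0,1,0,0,0.2,0,0,0,0,0,0,0.2,0,0,0,0,0,0,0.2]'

```text
clock: 36.03
tool_pos: [0.5196, 0.2949, 0.3223]
tcp_rot: [[0.955, 0.281, -0.093], [0.296, -0.907, 0.298], [-0.0, -0.313, -0.95]]
wrist_force: [0.6, -0.1, 0.1]
opening: 0.602
finger_force: 0.0
```

```bash
python3 - <<'E'
from h import *
s=st();print(np.round(s['tcp_rot'],4).tolist(),s['joint_positions'])
E
```

```text
t 36.03 p [0.5196 0.2949 0.3223] q [0.329 0.234 1.77  0.349 1.152 1.455] F [ 0.6 -0.1  0.1] op 0.602 ff 0.0
[[0.9553, 0.2808, -0.0929], [0.2958, -0.9074, 0.2985], [-0.0005, -0.3126, -0.9499]] [0.32946827 0.23413487 1.7695899  0.34904444 1.15230203 1.45467759]
```

>>> step_arm --commands '[0,0,0,-1,0,0,0.0,0,0,0,-1,0,0,0.0,0,0,0,-1,0,0,0.0,0,0,0,-1,0,0,0.0,0,0,0,0,0,0,0.0,0,0,0,0,0,0,0.0]'

```text
clock: 36.53
tool_pos: [0.5192, 0.2962, 0.3226]
tcp_rot: [[0.955, 0.298, 0.0], [0.298, -0.955, 0.001], [0.0, -0.001, -1.0]]
wrist_force: [0.6, 0.5, 0.1]
opening: 0.499
finger_force: 0.0
```

```bash
cat > kin.py <<'E'
import numpy as np
from scipy.optimize import least_squares
from scipy.spatial.transform import Rotation as Ro
def rz(a): return Ro.from_euler('z',a).as_matrix()
def ry(a): return Ro.from_euler('y',a).as_matrix()
# prm: h,a1,L1,a3,L2,d6
def fk(q,prm,full=False):
    h,a1,L1,a3,L2,d6=prm[:6];R=rz(q[0]);p=np.array([0,0,h])+R@[a1,0,0]
    R=R@ry(q[1]);p=p+R@[0,0,L1];el=p
    R=R@ry(q[2])@rz(prm[6]*q[3]) ;p=p+(rz(q[0])@ry(q[1]+q[2]))@np.array([a3,0,L2]);w=p
    R=R@ry(q[4]);p=p+R@[0,0,d6];R=R@rz(q[5])
    return (p,R,el,w) if full else (p,R)
E
python3 - <<'E'
from kin import *
D=[([1.204,.217,1.613,0,1.311,-.112],(.1575,.6048,.4047)),([-.611,.242,1.583,0,1.316,-.085],(.5588,-.3061,.4047)),([-.583,.38,1.755,0,1.014,-.552],(.5443,-.2753,.235)),([-.695,.448,1.623,0,1.068,-.78],(.5497,-.3671,.252)),([-.814,.275,1.859,0,1.005,-1.143],(.4373,-.3611,.2514)),([-.761,.2,1.955,0,.985,-.047],(.4261,-.3092,.25)),([.201,.185,1.861,0,1.095,.235],(.5265,.1787,.3002)),([.398,.24,1.748,0,1.153,1.667],(.5196,.2945,.3226))]
for q,p in D[:1]+D[-1:]: print(np.round(fk(q,[.3,0,.4,0,.4,.1,1])[1],3).tolist())
f=lambda x:np.concatenate([np.array(fk(q,[x[0],x[1],x[2],x[3],x[4],.1,1])[0])-p for q,p in D])
r=least_squares(f,[.3,0,.4,0,.4]);print(np.round(r.x,4),np.abs(r.fun).max())
E
```

```text
[[-0.252, -0.968, 0.0], [-0.968, 0.252, 0.001], [-0.001, -0.0, -1.0]]
[[-0.297, 0.955, 0.001], [0.955, 0.297, 0.0], [0.0, 0.001, -1.0]]
[0.2631 0.0009 0.4542 0.0613 0.5568] 0.06858661478186327
```

```bash
cat > kin.py <<'E'
import numpy as np
from scipy.optimize import least_squares
from scipy.spatial.transform import Rotation as Ro
rz=lambda a:Ro.from_euler('z',a).as_matrix()
ry=lambda a:Ro.from_euler('y',a).as_matrix()
def fk(q,x,full=False):
    h,a1,L1,a3,L2,d6,b=x
    B=rz(q[0]);p=np.array([0,0,h])+B@[a1,b,0];R=B@ry(q[1]);p=p+R@[0,0,L1];el=p
    R=R@ry(q[2]);p=p+R@[a3,0,L2];w=p
    R=R@rz(q[3])@ry(q[4]);p=p+R@[0,0,d6];R=R@rz(q[5])@rz(-np.pi/2)
    return (p,R,el,w) if full else (p,R)
LIM=np.array([[-2.75,2.75],[-.78,2.1],[.31,2.55],[-1.13,4.27],[.13,2.63],[-2.58,2.58]])
def ik(p,R,q0,x):
    def f(q):
        P,Q=fk(q,x);return np.concatenate([(P-p)*5,Ro.from_matrix(Q.T@R).as_rotvec()])
    r=least_squares(f,np.clip(q0,LIM[:,0]+1e-3,LIM[:,1]-1e-3),bounds=LIM.T);return r.x,np.abs(r.fun).max()
E
python3 - <<'E'
from kin import *
D=[([1.204,.217,1.613,0,1.311,-.112],(.1575,.6048,.4047)),([-.611,.242,1.583,0,1.316,-.085],(.5588,-.3061,.4047)),([-.583,.38,1.755,0,1.014,-.552],(.5443,-.2753,.235)),([-.695,.448,1.623,0,1.068,-.78],(.5497,-.3671,.252)),([-.814,.275,1.859,0,1.005,-1.143],(.4373,-.3611,.2514)),([-.761,.2,1.955,0,.985,-.047],(.4261,-.3092,.25)),([.201,.185,1.861,0,1.095,.235],(.5265,.1787,.3002)),([.398,.24,1.748,0,1.153,1.667],(.5196,.2945,.3226)),([.32947,.23413,1.7696,.34904,1.1523,1.45468],(.5196,.2949,.3223))]
f=lambda x:np.concatenate([np.array(fk(q,x)[0])-p for q,p in D])
r=least_squares(f,[.3,0,.4,0,.4,.1,0]);print(np.round(r.x,4).tolist(),np.abs(r.fun).max())
np.save('prm.npy',r.x)
print(np.round(fk(D[-1][0],r.x)[1],3).tolist(),np.round(fk(D[0][0],r.x)[1],3).tolist())
E
```

```text
[0.2939, 0.0008, 0.4544, 0.0612, 0.5567, 0.1311, 0.07] 0.0003744718085660348
[[-0.955, -0.281, -0.093], [-0.296, 0.907, 0.298], [0.0, 0.313, -0.95]] [[0.968, -0.252, 0.0], [-0.252, -0.968, 0.001], [0.0, -0.001, -1.0]]
```

```bash
sed -i 's/rz(-np.pi\/2)/rz(np.pi\/2)/' kin.py; cat > pour.py <<'E'
from kin import *
x=np.load('prm.npy')
def pose(G,psi,phi,off=.155):
    h=np.array([np.cos(psi),np.sin(psi),0]);s=np.array([np.sin(psi),-np.cos(psi),0]) # s: d direction (right of h)
    u=np.cos(phi)*np.array([0,0,1])+np.sin(phi)*s
    z=-u;X=h;Y=np.cross(z,X);return G+off*u,np.column_stack([X,Y,z])
if __name__=='__main__':
    for psi in (-.3,0,.3,.6):
        q=np.array([.4,.24,1.75,0,1.15,1.4]);C=np.array([.505,.012,0])
        h=np.array([np.cos(psi),np.sin(psi),0])
        for phi in (0,30,60,90,100,110,120):
            G=C+.085*h+[0,0,.20 if phi<90 else .18];p,R=pose(G,psi,np.deg2rad(phi))
            q,e=ik(p,R,q,x);_,_,el,w=fk(q,x,True)
            print(psi,phi,np.round(p,3),np.round(q,2),'err %.4f'%e,'w',np.round(w,3))
E
python3 pour.py
```

```text
-0.3 0 [ 0.586 -0.013  0.355] [-0.14  0.18  1.75 -0.    1.21  1.73] err 0.0000 w [ 0.586 -0.013  0.486]
-0.3 30 [ 0.563 -0.087  0.334] [-0.39  0.18  1.83  0.56  1.24  1.26] err 0.0000 w [ 0.544 -0.15   0.448]
-0.3 60 [ 0.547 -0.141  0.278] [-0.58  0.34  1.86  0.99  1.47  0.89] err 0.0000 w [ 0.513 -0.25   0.343]
-0.3 90 [ 0.54  -0.161  0.18 ] [-0.64  0.65  1.82  1.3   1.78  0.64] err 0.0000 w [ 0.502 -0.286  0.18 ]
-0.3 100 [ 0.541 -0.159  0.153] [-0.63  0.75  1.79  1.39  1.9   0.59] err 0.0000 w [ 0.503 -0.282  0.13 ]
-0.3 110 [ 0.543 -0.152  0.127] [-0.61  0.85  1.76  1.49  2.03  0.56] err 0.0000 w [ 0.507 -0.27   0.082]
-0.3 120 [ 0.547 -0.141  0.103] [-0.58  0.94  1.73  1.59  2.16  0.55] err 0.0000 w [ 0.513 -0.25   0.037]
0 0 [0.59  0.012 0.355] [-0.1   0.19  1.74  0.    1.21  1.47] err 0.0000 w [0.59  0.012 0.486]
0 30 [ 0.59  -0.065  0.334] [-0.33  0.26  1.73  0.5   1.36  1.08] err 0.0000 w [ 0.59  -0.131  0.448]
0 60 [ 0.59  -0.122  0.278] [-0.49  0.46  1.7   0.87  1.63  0.83] err 0.0000 w [ 0.59  -0.236  0.343]
0 90 [ 0.59  -0.143  0.18 ] [-0.54  0.75  1.64  1.16  1.93  0.68
[... 1091 characters left out ...]
5] [-0.02  0.17  1.77 -0.    1.21  0.95] err 0.0000 w [0.575 0.06  0.486]
0.6 30 [ 0.619 -0.004  0.334] [-0.19  0.37  1.6   0.36  1.57  0.7 ] err 0.0000 w [ 0.656 -0.058  0.448]
0.6 60 [ 0.651 -0.051  0.278] [-0.3   0.62  1.44  0.62  1.93  0.63] err 0.0000 w [ 0.715 -0.145  0.343]
0.6 90 [ 0.663 -0.068  0.18 ] [-0.33  0.9   1.34  0.88  2.25  0.64] err 0.0000 w [ 0.737 -0.176  0.18 ]
0.6 100 [ 0.661 -0.066  0.153] [-0.32  0.98  1.32  0.98  2.35  0.68] err 0.0000 w [ 0.734 -0.173  0.13 ]
0.6 110 [ 0.657 -0.06   0.127] [-0.31  1.05  1.32  1.1   2.44  0.73] err 0.0000 w [ 0.727 -0.162  0.082]
0.6 120 [ 0.651 -0.051  0.103] [-0.3   1.11  1.32  1.25  2.53  0.8 ] err 0.0000 w [ 0.715 -0.145  0.037]
```

>>> step_arm --commands '[0.87,0,0,0,0,0,0,0.87,0,0,0,0,0,0,0.87,0,0,0,0,0,0,0.87,0,0.4,0,0,0,0,0,0,0.81,0,0,0,0,0,0,0.81,0,0,0,0,0,0,0.81,0,0,0,0,0,0,0.81,0,0,0,0,0,0,0.4,0,0,0,0,0,0,0,0,0,0,0]'

```text
clock: 37.37
tool_pos: [0.601, 0.3204, 0.2176]
tcp_rot: [[0.955, 0.296, -0.007], [0.296, -0.955, -0.002], [-0.007, -0.0, -1.0]]
wrist_force: [-0.2, 0.2, -0.2]
opening: 0.503
finger_force: 0.0
```

```bash
python3 - <<'E'
from h import *
s=st()
f,K,T=cam('wrist');cv2.imwrite('pics/w7.png',f[:,:,::-1])
I,K,T=cam('top')
for uv in [(307.7,192.7),(347.7,191.7),(348.3,225.3),(308.3,226.7)]: print('tray rim',np.round(onz(K,T,uv,.086)*1000,1))
for uv in [(304,236.7),(352.3,235)]: print('ledge near',np.round(onz(K,T,uv,.045)*1000,1))
for uv in [(280+82/3,40+298/3),(280+187/3,40+298/3)]: print('bar ends',np.round(onz(K,T,uv,.171)*1000,1))
E
```

```text
t 37.37 p [0.601  0.3204 0.2176] q [3.870e-01 5.310e-01 1.576e+00 1.000e-03 1.042e+00 1.656e+00] F [-0.2  0.2 -0.2] op 0.503 ff 0.0
tray rim [560.1  66.8  86. ]
tray rim [560.4 -51.   86. ]
tray rim [460.6 -49.4  86. ]
tray rim [459.2  66.5  86. ]
ledge near [435.1  81.4  45. ]
ledge near [437.  -62.9  45. ]
bar ends [693.8  62.3 171. ]
bar ends [691.5 -35.7 171. ]
```

View pics/w7.png

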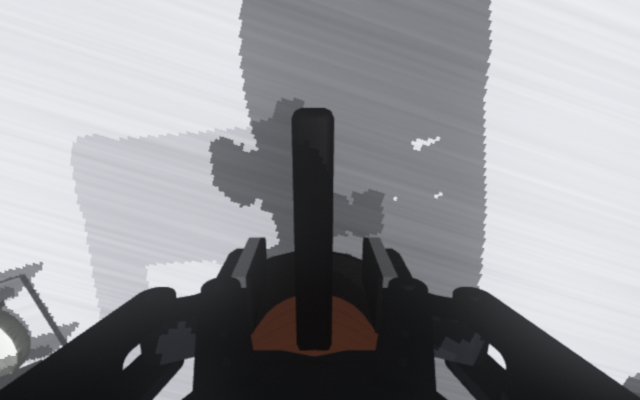

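Handle (313,230) sits centred between the open fingers at (255,265) and (378,265). I close on it and lift.

>>> step_arm --commands '[0,0,0,0,0,0,-1,0,0,0,0,0,0,-1,0,0,0,0,0,0,-1,0,0,0,0,0,0,-1,0,0,0,0,0,0,-1,0,0,-0.4,0,0,0,-1,0,0,-0.4,0,0,0,-1,0,0,-0.4,0,0,0,-1,0,0,-0.4,0,0,0,-1,0,0,0,0,0,0,-1]'

```text
clock: 38.3
tool_pos: [0.6034, 0.3217, 0.2645]
tcp_rot: [[0.955, 0.297, 0.004], [0.297, -0.955, 0.002], [0.005, -0.001, -1.0]]
wrist_force: [0.4, 0.3, -3.4]
opening: 0.152
finger_force: 59.2
```

```bash
python3 - <<'E'
from h import *
s=st();print(np.round(s['torque'],3),s['tcp_rot'])
for c in('top','scene'):
    f,K,T=cam(c)
    for l in('pot','pot_mouth','pot_grip'): print(c,l,[(np.round(d['uv'],1).tolist(),round(d['score'],2)) for d in models.mark_of(c,l)[:2]])
g=cv2.resize(cam('scene')[0][130:230,320:460],None,fx=4,fy=4,interpolation=cv2.INTER_CUBIC);cv2.imwrite('pics/s2.png',g[:,:,::-1])
E
```

```text
t 38.3 p [0.6034 0.3217 0.2645] q [0.387 0.474 1.558 0.    1.105 1.657] F [ 0.4  0.3 -3.4] op 0.152 ff 59.2
[ 0.123 -0.456  0.069] [[ 9.54976984e-01  2.96650091e-01  4.20522074e-03]
 [ 2.96644832e-01 -9.54986108e-01  1.83790132e-03]
 [ 4.56114098e-03 -5.07696459e-04 -9.99989469e-01]]
top pot [([231.3, 208.0], 0.8), ([237.1, 206.9], 0.61)]
top pot_mouth []
top pot_grip [([218.3, 172.6], 0.83)]
scene pot [([373.3, 187.7], 0.78)]
scene pot_mouth [([373.6, 172.7], 0.96), ([222.8, 283.7], 0.33)]
scene pot_grip [([398.0, 183.1], 0.72)]
```

View pics/s2.png

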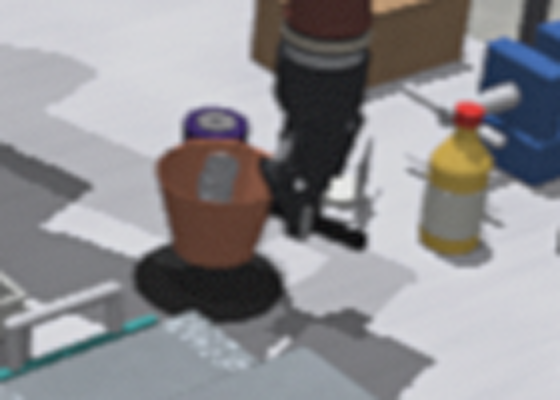

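The pot hangs level at crop (215,200) with its nuts in view, clear of its mat. Next I carry it over the tray.

>>> step_arm --commands '[0,0,-0.7,0,0,0.94,-1,0,0,-0.7,0,0,0.94,-1,0,0,-0.7,0,0,0.94,-1,0,0,-0.7,0,0,0.94,-1,0,0.4,0,0,0,0,-1,0,0.8,0,0,0,0,-1,0,0.9,0,0,0,0,-1,0,0.95,0,0,0,0,-1,0,0.95,0,0,0,0,-1,0,0.95,0,0,0,0,-1,0,0.95,0,0,0,0,-1,-0.1,0.95,0,0,0,0,-1]'

```text
clock: 39.75
tool_pos: [0.5997, 0.148, 0.3301]
tcp_rot: [[1.0, 0.002, -0.001], [0.002, -1.0, -0.001], [-0.001, 0.001, -1.0]]
wrist_force: [0.6, -0.6, -3.7]
opening: 0.151
finger_force: 59.2
```

>>> step_arm --commands '[-0.1,0.95,0,0,0,0,-1,-0.1,0.95,0,0,0,0,-1,0,0.95,0,0,0,0,-1,0,0.95,0,0,0,0,-1,0,0.7,0,0,0,0,-1,0,0.3,0,0,0,0,-1,0,0,0,0,0,0,-1,0,0,0,0,0,0,-1]'

```text
clock: 40.42
tool_pos: [0.5948, 0.0299, 0.3307]
tcp_rot: [[1.0, -0.0, -0.001], [-0.0, -1.0, 0.001], [-0.001, -0.001, -1.0]]
wrist_force: [0.2, 0.8, -4.5]
opening: 0.153
finger_force: 59.2
```

```bash
python3 - <<'E'
from h import *
s=st();print(s['tcp_rot'])
move(s,(.5945,.0305,.335))
E
```

```text
t 40.42 p [0.5948 0.0299 0.3307] q [-6.800e-02  2.280e-01  1.746e+00  1.000e-03  1.169e+00  1.503e+00] F [ 0.2  0.8 -4.5] op 0.153 ff 59.2
[[ 9.99999406e-01 -1.98002161e-04 -1.07184655e-03]
 [-1.96861080e-04 -9.99999414e-01  1.06459430e-03]
 [-1.07205671e-03 -1.06438266e-03 -9.99998859e-01]]
tool shift mm [-0.3 -0.6 -4.3]
```

>>> step_arm --commands '[0,0.4955,0.02,1,0,0,-1,0,0.4955,0.02,1,0,0,-1,0,0.4955,0.02,1,0,0,-1,0,0.4955,0.02,1,0,0,-1,0,0.4955,0.02,1,0,0,-1,0,0.4955,0.02,1,0,0,-1,0,0.4955,0.02,1,0,0,-1,0,0.4955,0.02,1,0,0,-1,0,0.4955,0.02,1,0,0,-1,0,0.4955,0.02,1,0,0,-1,0,0.4955,0.02,1,0,0,-1,0,0.4955,0.02,1,0,0,-1]'

```text
clock: 41.42
tool_pos: [0.5958, -0.0965, 0.2651]
tcp_rot: [[1.0, 0.004, -0.001], [0.003, -0.573, 0.82], [0.003, -0.82, -0.573]]
wrist_force: [1.2, 0.6, -4.1]
opening: 0.152
finger_force: 59.5
```

>>> step_arm --commands '[0,0.4955,0.02,1,0,0,-1,0,0.4955,0.02,1,0,0,-1,0,0.4955,0.02,1,0,0,-1,0,0.4955,0.02,1,0,0,-1,0,0.4955,0.02,1,0,0,-1,0,0.4955,0.02,1,0,0,-1,0,0.4955,0.02,1,0,0,-1,0,0.248,0.005,0.5,0,0,-1,0,0.248,0.005,0.5,0,0,-1,0,0.248,0.005,0.5,0,0,-1,0,0.248,0.005,0.5,0,0,-1,0,0,0,0,0,0,-1]'

```text
clock: 42.42
tool_pos: [0.5954, -0.1225, 0.1575]
tcp_rot: [[1.0, -0.002, -0.002], [0.002, 0.108, 0.994], [-0.002, -0.994, 0.108]]
wrist_force: [-0.2, -0.3, -4.8]
opening: 0.151
finger_force: 60.0
```

```bash
python3 - <<'E'
from h import *
s=st();R=np.array(s['tcp_rot']);print('roll',np.rad2deg(np.arctan2(R[1,2],-R[2,2])),'G',s['tool_pos']+R[:,2]*.155)
f,K,T=marks('scene','nut pot_mouth',dict(nut=.055,pot_mouth=.15))
g=np.hstack([cv2.resize(f[140:270,250:410],None,fx=2.5,fy=2.5),cv2.resize(cam('top')[0][150:280,250:410],None,fx=2.5,fy=2.5)])
cv2.imwrite('pics/p1.png',g[:,:,::-1])
E
```

```text
t 42.42 p [ 0.5954 -0.1225  0.1575] q [-0.51   0.809  1.628  1.236  1.98   0.664] F [-0.2 -0.3 -4.8] op 0.151 ff 60.0
roll 96.18908453848906 G [0.59506582 0.03162442 0.17417549]
scene pot_mouth [306.7 176.1] 0.91 [473.1  50.5 150. ]
```

View pics/p1.png

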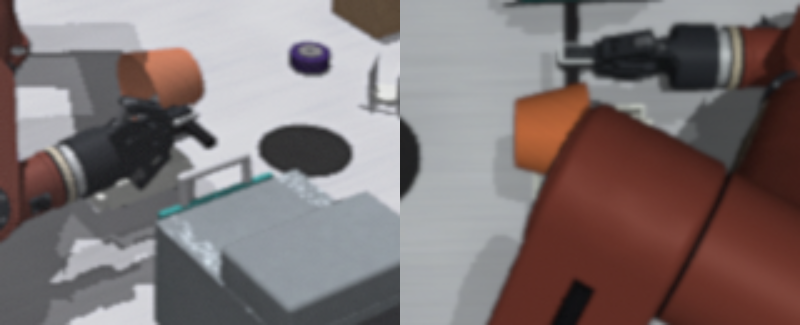

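The pot is rolled to 96° over the tray, and the wrist load says the nuts are still inside. I roll on slowly.

>>> step_arm --commands '[0,0.248,0.005,0.5,0,0,-1,0,0.248,0.005,0.5,0,0,-1,0,0.248,0.005,0.5,0,0,-1,0,0.248,0.005,0.5,0,0,-1,0,0.248,0.005,0.5,0,0,-1,0,0.248,0.005,0.5,0,0,-1,0,0,0,0,0,0,-1,0,0,0,0,0,0,-1,0,0,0,0,0,0,-1,0,0,0,0,0,0,-1,0,0,0,0,0,0,-1,0,0,0,0,0,0,-1]'

```text
clock: 43.62
tool_pos: [0.5954, -0.1159, 0.124]
tcp_rot: [[1.0, 0.001, -0.0], [0.0, 0.341, 0.94], [0.001, -0.94, 0.341]]
wrist_force: [-1.1, -0.3, -2.6]
opening: 0.151
finger_force: 59.9
```

```bash
python3 - <<'E'
from h import *
s=st();R=np.array(s['tcp_rot']);print('roll',np.rad2deg(np.arctan2(R[1,2],-R[2,2])),'G',s['tool_pos']+R[:,2]*.155)
f,K,T=marks('scene','nut',dict(nut=.055))
E
```

```text
t 43.62 p [ 0.5954 -0.1159  0.124 ] q [-0.491  0.924  1.595  1.378  2.137  0.653] F [-1.1 -0.3 -2.6] op 0.151 ff 59.9
roll 109.96550570471554 G [0.5953585  0.02979733 0.17695109]
```

>>> step_arm --commands '[0,0.06,0.075,0.5,0,0,-1,0,0.06,0.075,0.5,0,0,-1,0,0.06,0.075,0.5,0,0,-1,0,0,0,0,0,0,-1,0,0,0.15,0,0,0,-1,0,0,-0.15,0,0,0,-1,0,0,0.15,0,0,0,-1,0,0,-0.15,0,0,0,-1,0,0,0,0,0,0,-1,0,0,0,0,0,0,-1,0,0,0,0,0,0,-1,0,0,0,0,0,0,-1]'

```text
clock: 44.72
tool_pos: [0.5965, -0.1099, 0.1229]
tcp_rot: [[1.0, 0.004, -0.002], [-0.0, 0.45, 0.893], [0.004, -0.893, 0.45]]
wrist_force: [-0.3, -0.1, -2.1]
opening: 0.149
finger_force: 60.0
```

```bash
python3 - <<'E'
from h import *
F=[]
for i in range(5): F.append(bot.read_state()['wrist_force'][2]);f,K,T=cam('scene')
print(np.round(F,2)); st()
marks('scene','nut',dict(nut=.055))
E
```

```text
[-2.14 -1.64 -2.45 -2.   -2.43]
t 44.97 p [ 0.5965 -0.1098  0.1229] q [-0.473  0.95   1.59   1.467  2.217  0.677] F [ 0.1 -0.3 -2.3] op 0.154 ff 60.0
```

>>> step_arm --commands '[0,-0.71,0.36,0,0,0,-1,0,-0.71,0.36,0,0,0,-1,0,-0.4955,0.02,-1,0,0,-1,0,-0.4955,0.02,-1,0,0,-1,0,-0.4955,0.02,-1,0,0,-1,0,-0.4955,0.02,-1,0,0,-1,0,-0.4955,0.02,-1,0,0,-1,0,-0.4955,0.02,-1,0,0,-1,0,-0.4955,0.02,-1,0,0,-1,0,-0.4955,0.02,-1,0,0,-1,0,-0.4955,0.02,-1,0,0,-1,0,-0.4955,0.02,-1,0,0,-1]'

```text
clock: 46.07
tool_pos: [0.5918, -0.1155, 0.2743]
tcp_rot: [[1.0, -0.014, -0.004], [-0.0, -0.321, 0.947], [-0.015, -0.947, -0.321]]
wrist_force: [0.3, 0.9, -2.0]
opening: 0.152
finger_force: 59.7
```

>>> step_arm --commands '[0,-0.4955,0.02,-1,0,0,-1,0,-0.4955,0.02,-1,0,0,-1,0,-0.4955,0.02,-1,0,0,-1,0,-0.4955,0.02,-1,0,0,-1,0,-0.4955,0.02,-1,0,0,-1,0,-0.4955,0.02,-1,0,0,-1,0,-0.4955,0.02,-1,0,0,-1,0,-0.4955,0.02,-1,0,0,-1,0,-0.4955,0.02,-1,0,0,-1,0,-0.4955,0.02,-1,0,0,-1,0,-0.4955,0.02,-1,0,0,-1,0,-0.4955,0.02,-1,0,0,-1]'

```text
clock: 47.07
tool_pos: [0.5923, -0.0121, 0.3714]
tcp_rot: [[1.0, -0.005, -0.016], [-0.0, -0.961, 0.277], [-0.017, -0.277, -0.961]]
wrist_force: [0.5, 0.1, -3.0]
opening: 0.149
finger_force: 59.5
```

>>> step_arm --commands '[0,-0.4955,0.02,-1,0,0,-1,0,-0.4955,0.02,-1,0,0,-1,0,-0.4955,0.02,-1,0,0,-1,0,-0.248,0.005,-0.5,0,0,-1,0,-0.8,0,0,0,0,-1,0,-0.9,0,0,0,0,-1,0,-0.9,0,0,0,0,-1,0,-0.9,0,0,0,0,-1,0,-0.9,0,0,0,0,-1,0,-0.9,0,0,0,0,-1,0,-0.9,0,0,0,0,-1,0,0,0,0,0,0,-1]'

```text
clock: 48.07
tool_pos: [0.5918, 0.1878, 0.3764]
tcp_rot: [[1.0, 0.003, -0.018], [0.003, -1.0, 0.0], [-0.018, -0.0, -1.0]]
wrist_force: [-0.1, -0.2, -2.6]
opening: 0.147
finger_force: 59.6
```

```bash
python3 - <<'E'
from h import *
s=st();print(np.round(s['tcp_rot'],3).tolist())
f,K,T=marks('top','nut tray pot_mat',dict(nut=.06,tray=.045))
f2,_,_=marks('scene','nut tray pot_mat',dict(nut=.06,tray=.045))
f3,_,_=marks('wrist','nut pot_mouth pot_grip')
g=np.hstack([cv2.resize(f[170:250,280:380],None,fx=4,fy=4),cv2.resize(f2[160:240,250:350],None,fx=4,fy=4)])
cv2.imwrite('pics/p2.png',g[:,:,::-1])
E
```

```text
t 48.07 p [0.5918 0.1878 0.3764] q [0.194 0.237 1.643 0.004 1.279 1.76 ] F [-0.1 -0.2 -2.6] op 0.147 ff 59.6
[[1.0, 0.003, -0.018], [0.003, -1.0, 0.0], [-0.018, -0.0, -1.0]]
top nut [336.7 213.5] 0.64 [500.5 -17.6  60. ]
top nut [318.5 207.6] 0.57 [519.7  36.3  60. ]
top nut [314.1 222.2] 0.56 [475.9  50.2  60. ]
top nut [333.5 218.8] 0.49 [484.8  -7.7  60. ]
top nut [328.5 213.2] 0.45 [502.    6.8  60. ]
top nut [158.3 195.5] 0.21 [567.7 518.3  60. ]
top tray [326.5 215.1] 0.9 [498.9  12.8  45. ]
top tray [379.6 273.9] 0.77 [ 320.9 -138.6   45. ]
scene nut [294.6 201.4] 0.62 [464.4   9.2  60. ]
scene nut [307.8 204.1] 0.6 [500.8  38.6  60. ]
scene nut [302.9 206.9] 0.57 [506.7  16.1  60. ]
scene nut [292.5 211. ] 0.55 [509.8 -25.1  60. ]
scene nut [299.9 201. ] 0.47 [471.4  25.6  60. ]
scene nut [307.4 204.8] 0.4 [503.7  35.3  60. ]
scene tray [236.3 209.3] 0.96 [ 387.1 -169.    45. ]
scene tray [303.3 212. ] 0.85 [514.1  13.3  45. ]
scene pot_mat [371.4 200.5] 0.86 [521.  293.3  -0. ]
scene pot_mat [296.4 208.3] 0.24 [426.6  38.1   0. ]
wrist nut [485.  260.3] 0.93 [483.6 -10.1  -0. ]
wrist nut [501.4 288.3] 0.87 [447.8 -34.    0. ]
wrist nut [449.6 293.4] 0.82 [441.1  25.4   0. ]
wrist nut [522.4 236.7] 0.82 [512.4 -47.7   0. ]
wrist nut [527.2 293.4] 0.55 [441.1 -65.1   0. ]
wrist pot_grip [313.9 249. ] 0.78 [497.7 183.5   0. ]
```

View pics/p2.png

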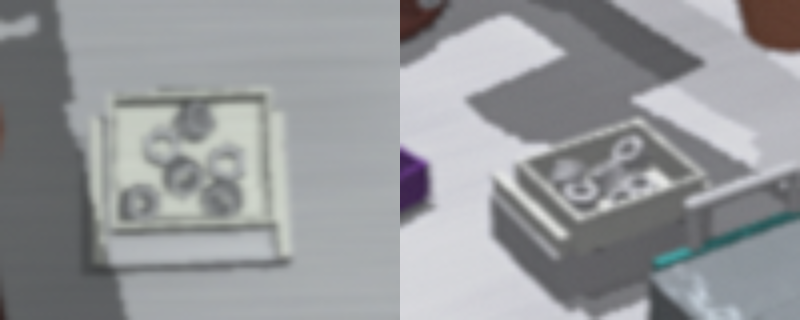

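The tray holds all six nuts in the top view, at crop (197,120), (160,145), (185,175), (225,165), (222,198) and (138,203). I now set the pot back on its mat.

>>> step_arm --commands '[0,-0.8,0,0,0.225,0,-1,0.137,-0.87,0,0,0,0,-1,0.137,-0.87,0.3,0,0,0,-1,0.137,-0.87,0.6,0,0,0,-1,0.137,-0.87,0.9,0,0,0,-1,0,0,0.9,0,0,0,-1,0,0,0.9,0,0,0,-1,0,0,0.8,0,0,0,-1,0,0,0.6,0,0,0,-1,0,0,0,0,0,0,-1,0,0,0,0,0,0,-1]'

```text
clock: 49.58
tool_pos: [0.6107, 0.2913, 0.2605]
tcp_rot: [[1.0, 0.0, 0.016], [0.0, -1.0, -0.001], [0.016, 0.001, -1.0]]
wrist_force: [-0.3, 0.2, -2.3]
opening: 0.154
finger_force: 59.5
```

```bash
python3 - <<'E'
from h import *
s=st();print(np.round(s['tcp_rot'],3).tolist());move(s,(.6055,.295,.2205))
f,K,T=marks('scene','pot pot_mat pot_mouth')
f2,_,_=marks('top','pot pot_mat pot_mouth')
g=np.hstack([cv2.resize(f[140:240,320:420],None,fx=4,fy=4),cv2.resize(f2[150:250,190:290],None,fx=4,fy=4)])
cv2.imwrite('pics/p3.png',g[:,:,::-1])
E
```

```text
t 49.58 p [0.6107 0.2913 0.2605] q [ 0.343  0.463  1.582 -0.007  1.082  1.917] F [-0.3  0.2 -2.3] op 0.154 ff 59.5
[[1.0, 0.0, 0.016], [0.0, -1.0, -0.001], [0.016, 0.001, -1.0]]
tool shift mm [-5.9 -3.7 40. ]
scene pot [373.7 190. ] 0.91 [469.1 343.9   0. ]
scene pot_mat [369.5 202.9] 0.86 [529.9 278.    0. ]
scene pot_mouth [375.9 171.5] 0.67 [364.9 435.4   0. ]
scene pot_mouth [312.8 205. ] 0.3 [438.3  98.1   0. ]
top pot [232.6 206.1] 0.51 [542.  307.7   0. ]
top pot_mat [236.7 211.8] 0.84 [523.4 294.4   0. ]
top pot_mouth [229.9 197.7] 0.8 [569.3 316.9   0. ]
top pot_mouth [234.2 212. ] 0.3 [523.  302.2   0. ]
```

View pics/p3.png

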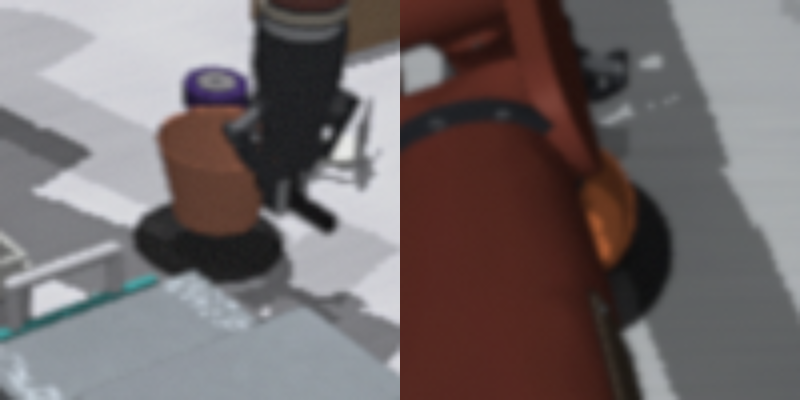

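The pot is upright about 40 mm above its mat, at crop (215,180), with the mat at (210,240). I correct the 1° tilt, lower it and release.

>>> step_arm --commands '[-0.236,-0.148,0,0,-0.2,0,-1,0,0,0.5,0,0,0,-1,0,0,0.5,0,0,0,-1,0,0,0.4,0,0,0,-1,0,0,0.1,0,0,0,-1,0,0,0.04,0,0,0,-1,0,0,0,0,0,0,-1,0,0,0,0,0,0,-1]'

```text
clock: 50.65
tool_pos: [0.6051, 0.2953, 0.2231]
tcp_rot: [[1.0, 0.0, -0.0], [0.0, -1.0, -0.001], [-0.0, 0.001, -1.0]]
wrist_force: [-2.0, -1.7, 6.5]
opening: 0.153
finger_force: 61.2
```

>>> step_arm --commands '[0,0,0,0,0,0,-0.5,0,0,0,0,0,0,-0.3,0,0,0,0,0,0,0,0,0,0,0,0,0,0,0,0,-0.5,0,0,0,0,0,0,-0.9,0,0,0,0,0,0,-0.9,0,0,0,0,0,0,-0.9,0,0,0,0,0,0,-0.9,0,0,0,0,0,0,0,0,0,0,0]'

```text
clock: 51.48
tool_pos: [0.607, 0.2962, 0.3329]
tcp_rot: [[1.0, 0.0, 0.013], [0.0, -1.0, 0.004], [0.013, -0.004, -1.0]]
wrist_force: [1.1, 0.1, 1.4]
opening: 0.502
finger_force: 0.0
```

```bash
python3 - <<'E'
from h import *
s=st()
z=dict(pot_mouth=.08,pot_grip=.066,pot=.004)
f3,_,_=marks('wrist','pot pot_mat pot_mouth pot_grip nut',z)
f,_,_=marks('scene','pot pot_mat pot_mouth pot_grip flap_bar',{**z,'flap_bar':.171})
g=np.hstack([cv2.resize(f[140:240,320:420],None,fx=4,fy=4),cv2.resize(f3,None,fx=.625,fy=.625)[:, :400] if 0 else cv2.resize(f3,(400,400))])
cv2.imwrite('pics/p4.png',g[:,:,::-1])
E
```

```text
t 51.48 p [0.607  0.2962 0.3329] q [ 3.500e-01  3.810e-01  1.547e+00 -1.000e-03  1.200e+00  1.921e+00] F [1.1 0.1 1.4] op 0.502 ff 0.0
wrist pot [318.1 269.9] 0.62 [519.9 293.3   4. ]
wrist pot_mouth [317.1 319.9] 0.67 [518.8 294.6  80. ]
wrist pot_grip [318.7 273.4] 0.25 [549.5 293.5  66. ]
scene pot [370.7 199.5] 0.76 [519.3 291.1   4. ]
scene pot [335.4 208.5] 0.69 [502.  150.7   4. ]
scene pot [208.  254.5] 0.64 [ 509.6 -322.4    4. ]
scene pot_mat [373.7 201.8] 0.56 [531.9 295.2  -0. ]
scene pot_mouth [374.5 183.2] 0.59 [533.4 289.6  80. ]
scene pot_grip [390.8 195. ] 0.74 [605.2 304.9  66. ]
scene flap_bar [335.3 205.2] 0.56 [688.   16.8 171. ]
```

View pics/p4.png

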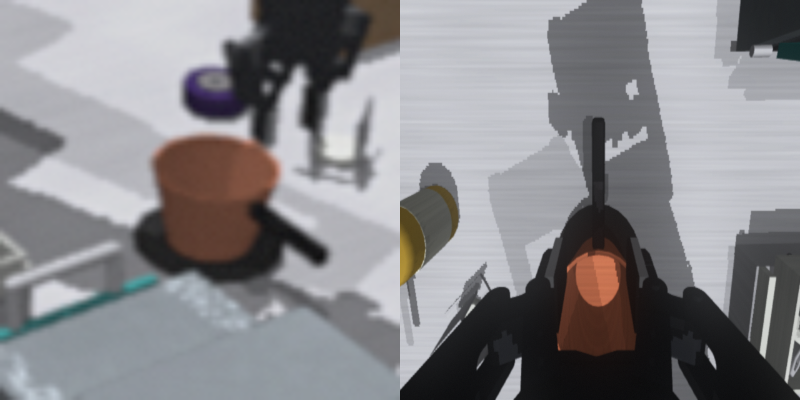

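The pot stands upright and empty on its mat, with the handle at crop (290,230) in the scene view and the bare floor at (598,280) in the wrist view. Now the flap bar.

>>> step_arm --commands '[0.04,0.953,-0.22,0,0,0,0.2,0.04,0.953,-0.22,0,0,0,0.2,0.04,0.953,-0.22,0,0,0,0.2,0.04,0.953,-0.22,0,0,0,0.2,0.04,0.953,-0.22,0,0,0,0.2,0.04,0.953,-0.22,0,0,0,0.2,0.04,0.953,-0.22,0,0,0,0.2,0.04,0.953,-0.22,0,0,0,0.2,0.04,0.953,-0.22,0,0,0,0.2,0.04,0.953,-0.22,0,0,0,0.2,0.04,0.953,-0.22,0,0,0,0.2,0.04,0.953,-0.22,0,0,0,0.2]'

```text
clock: 53.08
tool_pos: [0.6168, 0.0083, 0.3916]
tcp_rot: [[1.0, 0.0, 0.002], [0.0, -1.0, 0.0], [0.002, -0.0, -1.0]]
wrist_force: [0.4, -0.3, 0.1]
opening: 0.601
finger_force: 0.0
```

>>> step_arm --commands '[0,0,0,0,0,0,0,0,0,0,0,0,0,0]'

```text
clock: 53.25
tool_pos: [0.6171, 0.0083, 0.3919]
tcp_rot: [[1.0, -0.002, 0.003], [-0.002, -1.0, 0.0], [0.003, -0.0, -1.0]]
wrist_force: [0.1, -0.0, -0.6]
opening: 0.496
finger_force: 0.0
```

```bash
python3 - <<'E'
from h import *
import pickle
s=st();print(np.round(s['tcp_rot'],3).tolist())
f,K,T=cam('wrist');cv2.imwrite('pics/b1.png',f[:,:,::-1]);pickle.dump((f,K,T),open('b1.pkl','wb'))
for l in('flap_bar','ledge','tray','nut','oven'): print(l,[(np.round(d['uv'],1).tolist(),round(d['score'],2)) for d in models.mark_of('wrist',l)[:7]])
print(models.spot_in('wrist','flap_bar')[:2])
E
```

```text
t 53.25 p [0.6171 0.0083 0.3919] q [-1.000e-01  2.100e-01  1.646e+00  1.000e-03  1.282e+00  1.472e+00] F [ 0.1 -0.  -0.6] op 0.496 ff 0.0
[[1.0, -0.002, 0.003], [-0.002, -1.0, 0.0], [0.003, -0.0, -1.0]]
flap_bar [([298.0, 93.8], 0.83)]
ledge []
tray [([434.4, 385.7], 0.87), ([310.9, 275.1], 0.79), ([292.3, 279.4], 0.31), ([302.9, 93.5], 0.24), ([311.0, 304.7], 0.22)]
nut [([292.6, 277.7], 0.87), ([340.2, 280.3], 0.79), ([269.8, 313.1], 0.74), ([306.8, 304.9], 0.7), ([336.2, 311.0], 0.68), ([320.3, 262.7], 0.62)]
oven [([308.6, 63.2], 0.75)]
[{'bbox': [172.1, 58.5, 431.1, 102.9], 'score': 0.95}]
```

>>> step_arm --commands '[0,0,0,0,0,-0.98,0,0,0,0,0,0,-0.98,0,0,0,0,0,0,-0.98,0,0,0,0,0,0,-0.98,0,0,0,0,0,0,-0.98,0,0,0,0,0,0,-0.98,0,0,0,0,0,0,-0.98,0,0,0,0,0,0,-0.98,0,0,0,0,0,0,-0.98,0,0,0,0,0,0,-0.98,0,0,0,0,0,0,-0.98,0,0,0,0,0,0,-0.98,0]'

```text
clock: 54.6
tool_pos: [0.6169, 0.0101, 0.3911]
tcp_rot: [[0.585, 0.811, 0.002], [0.811, -0.585, 0.0], [0.001, 0.001, -1.0]]
wrist_force: [-0.1, 0.2, -0.2]
opening: 0.499
finger_force: 0.0
```

>>> step_arm --commands '[0,0,0,0,0,-0.98,0,0,0,0,0,0,-0.98,0,0,0,0,0,0,-0.98,0,0,0,0,0,0,-0.98,0,0,0,0,0,0,-0.98,0,0,0,0,0,0,-0.98,0,0,0,0,0,0,-0.98,0,0,0,0,0,0,-0.98,0,0,0,0,0,0,0,0,0,0,0,0,0,0,0]'

```text
clock: 55.43
tool_pos: [0.6169, 0.0099, 0.3912]
tcp_rot: [[0.004, 1.0, 0.002], [1.0, -0.004, 0.0], [0.0, 0.002, -1.0]]
wrist_force: [-0.2, 0.1, -0.3]
opening: 0.501
finger_force: 0.0
```

```bash
python3 - <<'E'
from h import *
import pickle
s=st();print(np.round(s['tcp_rot'],3).tolist())
f,K,T=cam('wrist');cv2.imwrite('pics/b2.png',f[:,:,::-1]);pickle.dump((f,K,T),open('b2.pkl','wb'))
for l in('flap_bar','ledge','tray','nut','oven'): print(l,[(np.round(d['uv'],1).tolist(),round(d['score'],2)) for d in models.mark_of('wrist',l)[:7]])
a=pickle.load(open('b1.pkl','rb'))[0];cv2.imwrite('pics/b12.png',np.vstack([cv2.resize(a,(480,300)),cv2.resize(f,(480,300))])[:,:,::-1])
E
```

```text
t 55.43 p [0.6169 0.0099 0.3912] q [-0.098  0.211  1.646  0.     1.282 -0.094] F [-0.2  0.1 -0.3] op 0.501 ff 0.0
[[0.004, 1.0, 0.002], [1.0, -0.004, 0.0], [0.0, 0.002, -1.0]]
flap_bar [([434.7, 208.2], 0.95)]
ledge [([168.1, 210.3], 0.65), ([410.9, 160.3], 0.25)]
tray [([198.8, 172.8], 0.67)]
nut [([197.0, 201.7], 0.87), ([150.7, 130.6], 0.69), ([227.6, 185.9], 0.63), ([202.7, 159.4], 0.62), ([167.7, 174.7], 0.61), ([166.7, 209.4], 0.56)]
oven [([408.0, 157.5], 0.93), ([151.3, 130.3], 0.71)]
```

```bash
python3 - <<'E'
from h import *
import pickle
a,b=[pickle.load(open(n,'rb')) for n in('b1.pkl','b2.pkl')]
t,_k,_t=cam('top');kt=(_k,_t);s_,_k2,_t2=cam('scene');ks=(_k2,_t2)
ka,kb=a[1:],b[1:]
def T(n,*o): print(n,*[np.round(v*1000,1) for v in tri(o)])
T('bar w+w',(*ka,(298,93.8)),(*kb,(434.7,208.2)))
T('bar w+w+top+scene',(*ka,(298,93.8)),(*kb,(434.7,208.2)),(*kt,(325,144.5)),(*ks,(335.3,204.7)))
T('oven',(*ka,(308.6,63.2)),(*kb,(408,157.5)));T('tray',(*ka,(310.9,275.1)),(*kb,(198.8,172.8)))
T('ledge b+top',(*kb,(168.1,210.3)),(*kt,(326,220)))
E
```

```text
bar w+w [687.5  16.3 170.8] 0.4
bar w+w+top+scene [684.9  16.  169.6] 7.1
oven [718.8  13.8  -8.7] 0.4
tray [511.4  10.9  47.6] 0.9
ledge b+top [4.863e+02 4.000e-01 8.270e+01] 16.5
```

View pics/b12.png

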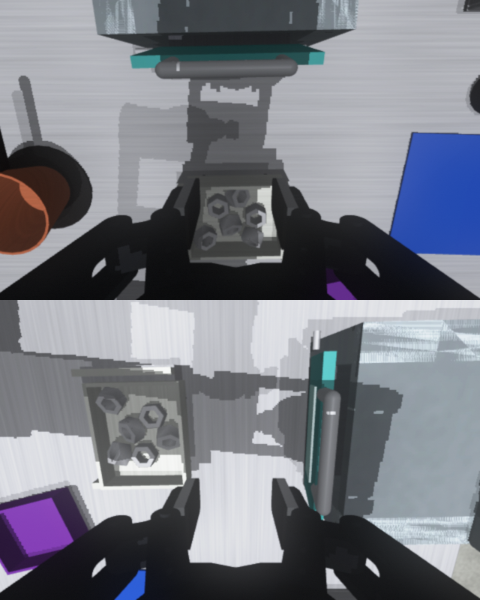

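The first view shows the teal flap slightly ajar with its bar spanning (157,70)-(297,68). The second shows the bar at (328,450), all six nuts in the tray at (140,430), and the purple look-alike at the left edge. I compute the oven's yaw from the bar ends.

```bash
python3 - <<'E'
from h import *
import pickle
a,b=[pickle.load(open(n,'rb'))[1:] for n in('b1.pkl','b2.pkl')]
for k,u in((a,(210.7,93.3)),(a,(396,90.7)),(b,(442.7,126.7)),(b,(432,282.7))): print('bar end',np.round(onz(*k,u,.170)*1000,1))
# tray rim corners / panel from view b (crop px)
for u in((88,378),(184,375),(190,480),(104,485)): print('tray rim',np.round(onz(*b,(u[0]/.75,(u[1]-300)/.75),.086)*1000,1))
for u in((363,322),(346,553)): print('roof front edge',np.round(onz(*b,(u[0]/.75,(u[1]-300)/.75),.145)*1000,1))
for u in((95,0),(98,33),(356,28)): print('roof a',np.round(onz(*a,(u[0]/.75,u[1]/.75),.145)*1000,1))
E
```

```text
bar end [688.1  63.1 170. ]
bar end [689.3 -35.5 170. ]
bar end [687.6  62.5 170. ]
bar end [690.4 -32.8 170. ]
tray rim [466.2  73.1  86. ]
tray rim [564.9  75.8  86. ]
tray rim [565.2 -40.5  86. ]
tray rim [465.7 -46.4  86. ]
roof front edge [715.  115.1 145. ]
roof front edge [725.6 -92.8 145. ]
roof a [738.8 113.4 145. ]
roof a [715.9 114.5 145. ]
roof a [719.2 -84.8 145. ]
```

>>> step_arm --commands '[0.18,0,0,0,0,-0.3,0,0,0.955,0,0,0,0,0,0,0.955,0,0,0,0,0,0,0.955,0,0,0,0,0,0,0,0.6,0,0,0,0,0,0,0.6,0,0,0,0,0,0,0.6,0,0,0,0,0,0,0.6,0,0,0,0,0,0,0,0,0,0,0,0,0,0,0,0,0,0]'

```text
clock: 56.67
tool_pos: [0.6872, 0.0156, 0.3287]
tcp_rot: [[-0.022, 1.0, -0.003], [1.0, 0.022, 0.0], [0.0, -0.003, -1.0]]
wrist_force: [-0.0, -0.4, -0.5]
opening: 0.501
finger_force: 0.0
```

>>> step_arm --commands '[0,0,0,0,0,0,-0.5,0,0,0,0,0,0,-0.7,0,0,0,0,0,0,-1,0,0,0,0,0,0,-1,0,0,0,0,0,0,-1]'

```text
clock: 57.08
tool_pos: [0.689, 0.0154, 0.3333]
tcp_rot: [[-0.021, 1.0, 0.004], [1.0, 0.021, -0.0], [-0.0, 0.004, -1.0]]
wrist_force: [-0.9, -0.3, 4.6]
opening: 0.109
finger_force: 58.9
```

>>> step_arm --commands '[0,-0.476,0.136,0,0,0,-1,0,-0.464,0.184,0,0,0,-1,0,-0.44,0.224,0,0,0,-1,0,-0.42,0.268,0,0,0,-1,0,-0.388,0.308,0,0,0,-1]'

```text
clock: 57.5
tool_pos: [0.6356, 0.0144, 0.3063]
tcp_rot: [[-0.021, 1.0, 0.012], [1.0, 0.021, 0.0], [0.0, 0.012, -1.0]]
wrist_force: [1.6, 1.1, 4.6]
opening: 0.11
finger_force: 64.2
```

>>> step_arm --commands '[0,-0.36,0.34,0,0,0,-1,0,-0.324,0.376,0,0,0,-1,0,-0.288,0.408,0,0,0,-1,0,-0.244,0.432,0,0,0,-1,0,-0.2,0.452,0,0,0,-1,0,0,0,0,0,0,-1]'

```text
clock: 58.0
tool_pos: [0.5979, 0.0137, 0.2512]
tcp_rot: [[-0.021, 1.0, 0.002], [1.0, 0.021, 0.0], [0.0, 0.002, -1.0]]
wrist_force: [2.5, 0.2, -3.6]
opening: 0.109
finger_force: 68.4
```

```bash
python3 - <<'E'
from h import *
s=st();G=s['tool_pos']+np.array(s['tcp_rot'])[:,2]*.161;print('bar',G)
E
```

```text
t 58.0 p [0.5979 0.0137 0.2512] q [-9.500e-02  3.330e-01  1.783e+00  1.000e-03  1.024e+00 -1.160e-01] F [ 2.5  0.2 -3.6] op 0.109 ff 68.4
bar [0.59828402 0.01374851 0.09018578]
```

>>> step_arm --commands '[0,0,0,0,0,0,-0.53,0,0,0,0,0,0,-0.53,0,0,-0.8,0,0,0,-0.53,0,0,-0.8,0,0,0,-0.53,0,0.16,0,0,0,0,-1,0,0,0,0,0,0,-1,0,0,0.6,0,0,0,-1,0,0,0.6,0,0,0,-1,0,0,0.6,0,0,0,-1,0,0,0.5,0,0,0,-1,0,0,0.3,0,0,0,-1]'

```text
clock: 58.92
tool_pos: [0.6019, 0.0136, 0.2254]
tcp_rot: [[-0.022, 1.0, -0.002], [1.0, 0.022, 0.0], [0.0, -0.002, -1.0]]
wrist_force: [-0.1, -0.1, -0.8]
opening: -0.001
finger_force: 0.1
```

>>> step_arm --commands '[0,0,0.1,0,0,0,-1,0,0,0,0,0,0,-1]'

```text
clock: 59.08
tool_pos: [0.6023, 0.0137, 0.2243]
tcp_rot: [[-0.022, 1.0, -0.001], [1.0, 0.022, 0.0], [0.0, -0.001, -1.0]]
wrist_force: [-1.0, 0.2, -0.9]
opening: -0.001
finger_force: 0.0
```

>>> step_arm --commands '[0,0,0.08,0,0,0,-1,0,0,0.08,0,0,0,-1,0,0,0.04,0,0,0,-1,0,0,0,0,0,0,-1]'

```text
clock: 59.42
tool_pos: [0.6031, 0.0136, 0.2211]
tcp_rot: [[-0.022, 1.0, 0.003], [1.0, 0.022, -0.0], [-0.0, 0.003, -1.0]]
wrist_force: [-0.1, 0.8, -0.4]
opening: -0.001
finger_force: 0.1
```

```bash
python3 - <<'E'
from h import *
st()
for c in('top','scene','wrist'):
    f,K,T=cam(c); print(c,[(np.round(d['uv'],1).tolist(),round(d['score'],2),np.round(onz(K,T,d['uv'],.043)*1000,1)) for d in models.mark_of(c,'flap_bar')[:3]],[(np.round(proj(K,T,(.59,.012,.043)),1))])
E
```

```text
t 59.42 p [0.6031 0.0136 0.2211] q [-0.094  0.386  1.779  0.     0.973 -0.115] F [-0.1  0.8 -0.4] op -0.001 ff 0.1
top [] [array([326.1, 185.9])]
scene [([317.6, 220.9], 0.77, array([578.2,  28.3,  43. ]))] [array([315.3, 224.3])]
wrist [([277.9, 258.5], 0.86, array([586.8,   8.8,  43. ]))] [array([284.6, 252.3])]
```

```bash
python3 - <<'E'
from h import *
A=[]
for c in('wrist','scene','wrist','scene'):
    f,K,T=cam(c);d=models.mark_of(c,'flap_bar')
    if d: A.append((K,T,d[0]['uv']));print(c,np.round(d[0]['uv'],1))
print(np.round(tri(A)[0]*1000,1),tri(A)[1])
f,K,T=cam('wrist')
# dark/grey bar profile along world x through y=.03 and y=-.005 at z=.043: print brightness
for y in(.045,-.02):
    xs=np.arange(.56,.64,.004);print([int(f[int(v),int(u)].mean()) for u,v in (proj(K,T,(x,y,.045)) for x in xs)])
E
```

```text
wrist [279.8 255.5]
scene [317.4 220.6]
wrist [280.1 256.5]
scene [316.9 221.8]
[590.1  17.1  54.3] 0.0027931885077950858
[102, 112, 112, 112, 110, 114, 110, 114, 106, 110, 108, 113, 111, 108, 112, 110, 72, 71, 72, 70]
[29, 29, 28, 27, 27, 26, 27, 26, 25, 25, 26, 27, 24, 22, 25, 24, 23, 26, 24, 25]
```

>>> step_arm --commands '[0,0,-0.6,0,0,0,-1,0,0,-0.6,0,0,0,-1,0,-0.5,0,0,0,0,-1,0,0,0.4,0,0,0,-1,0,0,0.4,0,0,0,-1,0,0,0.12,0,0,0,-1,0,0,0,0,0,0,-1]'

```text
clock: 60.75
tool_pos: [0.5891, 0.0135, 0.2246]
tcp_rot: [[-0.021, 1.0, -0.003], [1.0, 0.021, 0.001], [0.001, -0.003, -1.0]]
wrist_force: [-0.0, 0.2, 0.1]
opening: -0.002
finger_force: 0.0
```

>>> step_arm --commands '[0,0,0.12,0,0,0,-1,0,0,0.08,0,0,0,-1,0,0,0,0,0,0,-1]'

```text
clock: 61.0
tool_pos: [0.5903, 0.0134, 0.2218]
tcp_rot: [[-0.022, 1.0, 0.001], [1.0, 0.022, 0.0], [0.0, 0.001, -1.0]]
wrist_force: [-0.0, 0.1, -0.0]
opening: -0.001
finger_force: 0.0
```

>>> step_arm --commands '[0,0,0.1,0,0,0,-1,0,0,0.1,0,0,0,-1,0,0,0,0,0,0,-1]'

```text
clock: 61.25
tool_pos: [0.5903, 0.0133, 0.2172]
tcp_rot: [[-0.022, 1.0, 0.002], [1.0, 0.022, 0.0], [-0.0, 0.002, -1.0]]
wrist_force: [-0.3, -0.2, -0.7]
opening: -0.001
finger_force: 0.0
```

>>> step_arm --commands '[0,0,0.08,0,0,0,-1,0,0,0.06,0,0,0,-1,0,0,0,0,0,0,-1]'

```text
clock: 61.5
tool_pos: [0.5907, 0.0134, 0.2153]
tcp_rot: [[-0.022, 1.0, 0.002], [1.0, 0.022, -0.0], [-0.0, 0.002, -1.0]]
wrist_force: [-2.5, 0.3, 6.5]
opening: 0.002
finger_force: 3.0
```

>>> step_arm --commands '[0,0,0.06,0,0,0,-1,0,0,0,0,0,0,-1]'

```text
clock: 61.67
tool_pos: [0.5909, 0.0133, 0.2151]
tcp_rot: [[-0.022, 1.0, 0.001], [1.0, 0.022, -0.0], [-0.0, 0.001, -1.0]]
wrist_force: [-5.2, -0.1, 11.7]
opening: -0.002
finger_force: 6.4
```

>>> step_arm --commands '[0,0,-0.8,0,0,0,-1,0,0,-0.9,0,0,0,-1,0,0,-1,0,0,0,-1,0,0,-1,0,0,0,-1,0,0,-1,0,0,0,-1,0,0,-1,0,0,0,-1,0,0,-1,0,0,0,-1,0,0,0,0,0,0,-1]'

```text
clock: 62.33
tool_pos: [0.5919, 0.0132, 0.387]
tcp_rot: [[-0.022, 1.0, 0.014], [1.0, 0.022, -0.001], [-0.001, 0.014, -1.0]]
wrist_force: [1.6, 0.6, 0.8]
opening: -0.0
finger_force: 0.0
```

```bash
python3 - <<'E'
from h import *
st()
marks('wrist','flap_bar tray nut oven',dict(flap_bar=.038,tray=.045,nut=.055))
marks('top','flap_bar tray nut',dict(flap_bar=.038,tray=.045,nut=.055))
marks('scene','flap_bar tray',dict(flap_bar=.038,tray=.045,nut=.055))
f=cam('wrist')[0];cv2.imwrite('pics/f1.png',f[:,:,::-1])
E
```

```text
t 62.33 p [0.5919 0.0132 0.387 ] q [-0.096  0.159  1.715  0.     1.254 -0.118] F [1.6 0.6 0.8] op -0.0 ff 0.0
wrist flap_bar [304.4 169.5] 0.76 [587.7  14.7  38. ]
wrist tray [ 75.5 294.7] 0.74 [ 357.9 -117.8   45. ]
wrist tray [218.8 176.4] 0.69 [509.    8.1  45. ]
wrist tray [228.8 159.6] 0.37 [518.9  24.   45. ]
wrist nut [175.8 127. ] 0.96 [477.3  53.2  55. ]
wrist nut [190.  177.5] 0.88 [486.   9.  55.]
wrist nut [223.5 158.4] 0.87 [516.6  26.8  55. ]
wrist nut [215.9 205.9] 0.85 [507.5 -17.2  55. ]
wrist nut [184.9 210.6] 0.79 [479.  -22.3  55. ]
wrist nut [249.3 191.8] 0.56 [538.4  -3.2  55. ]
wrist oven [428.5 163.2] 0.65 [717.6  15.9   0. ]
wrist oven [225.7 158.8] 0.62 [505.3  16.3   0. ]
top tray [380.2 274.4] 0.91 [ 319.4 -140.3   45. ]
scene flap_bar [318.3 224.8] 0.78 [591.5  22.6  38. ]
scene tray [237.7 208.6] 0.95 [ 385.7 -163.3   45. ]
```

```bash
cat > st2.py <<'E'
from kin import *
x=np.load('prm.npy')
def rx(a):return Ro.from_euler('x',a).as_matrix()
R0=np.column_stack([[0,1,0],[1,0,0],[0,0,-1.]])
def run(P,beta,tips):
    q=np.array([-.1,.16,1.8,.01,1.25,-.1]);out=[]
    def go(p,R,tag):
        nonlocal q
        q,e=ik(np.array(p),R,q,x);_,_,el,w=fk(q,x,True);out.append((tag,np.round(p,3),np.round(q,2),'e %.4f'%e,'el',np.round(el,2),'w',np.round(w,3)))
    for a in np.linspace(0,np.pi/2,9): go(P,rx(a)@R0,'roll%.2f'%a)
    R1=rx(np.pi/2)@R0
    for a in np.linspace(0,np.pi/2,9): go(P,rz(-a)@R1,'yaw%.2f'%a)
    R2=rz(-np.pi/2)@R1
    for b in (beta/2,beta): R3=ry(b)@R2;go(P,R3,'pit%.2f'%b)
    for t in tips: go(np.array(t)-.1734*R3[:,2],R3,'tip')
    return out
if __name__=='__main__':
    import sys
    for b in (.2,.35):
        print('beta',b)
        for o in run((.48,.0,.30),b,[(.64,.012,.10),(.655,.012,.072),(.70,.012,.072),(.74,.014,.072),(.785,.016,.072)])[::2 if b==.35 else 1]: print(*o)
E
python3 st2.py
```

```text
beta 0.2
roll0.00 [0.48 0.   0.3 ] [-0.15  0.03  2.04 -0.    1.08 -0.15] e 0.0000 el [0.02 0.07 0.75] w [0.48  0.    0.431]
roll0.20 [0.48 0.   0.3 ] [-0.2   0.03  2.04  0.21  1.12 -0.3 ] e 0.0000 el [0.03 0.07 0.75] w [ 0.48  -0.026  0.429]
roll0.39 [0.48 0.   0.3 ] [-0.25  0.05  2.04  0.41  1.19 -0.43] e 0.0000 el [0.04 0.06 0.75] w [ 0.48  -0.05   0.421]
roll0.59 [0.48 0.   0.3 ] [-0.3   0.07  2.04  0.59  1.28 -0.54] e 0.0000 el [0.05 0.06 0.75] w [ 0.48  -0.073  0.409]
roll0.79 [0.48 0.   0.3 ] [-0.33  0.11  2.04  0.75  1.38 -0.63] e 0.0000 el [0.07 0.05 0.75] w [ 0.48  -0.093  0.393]
roll0.98 [0.48 0.   0.3 ] [-0.37  0.15  2.04  0.89  1.49 -0.7 ] e 0.0000 el [0.09 0.04 0.74] w [ 0.48  -0.109  0.373]
roll1.18 [0.48 0.   0.3 ] [-0.39  0.19  2.04  1.03  1.61 -0.75] e 0.0000 el [0.11 0.03 0.74] w [ 0.48  -0.121  0.35 ]
roll1.37 [0.48 0.   0.3 ] [-0.4   0.24  2.04  1.15  1.74 -0.79] e 0.0000 el [0.13 0.02 0.74] w [ 0.48  -0.129  0.326]
roll1.57 [0.48 0.   0.3 ] [-0.41  0.29  2.04  1.28  1.86 -0.81] e 0.0000 el [0.15 0.01 0.73] w [ 0.48  -0.131  0.3  ]
yaw0.00 [0.48 0.   0.3 ] [-0.41 
[... 2643 characters left out ...]
 0.3  ]
yaw0.98 [0.48 0.   0.3 ] [-0.38  0.07  2.31  2.03  1.17 -0.91] e 0.0000 el [0.06 0.05 0.75] w [ 0.371 -0.073  0.3  ]
yaw1.37 [0.48 0.   0.3 ] [-0.27  0.02  2.37  2.53  0.92 -1.17] e 0.0000 el [0.03 0.06 0.75] w [ 0.351 -0.026  0.3  ]
pit0.17 [0.48 0.   0.3 ] [-0.2  -0.05  2.37  2.79  0.6  -1.31] e 0.0000 el [-0.01  0.07  0.75] w [ 0.351 -0.     0.323]
tip [0.477 0.012 0.159] [-0.16  0.32  2.34  2.91  0.75 -1.46] e 0.0000 el [0.15 0.05 0.73] w [0.354 0.012 0.204]
tip [0.537 0.012 0.131] [-0.14  0.47  2.19  2.95  0.75 -1.48] e 0.0000 el [0.21 0.04 0.7 ] w [0.414 0.012 0.176]
tip [0.622 0.016 0.131] [-0.11  0.57  2.    2.97  0.65 -1.47] e 0.0000 el [0.25 0.04 0.68] w [0.499 0.016 0.176]
```

>>> step_arm --commands '[0,0,0,0,0,-0.98,0.6,0,0,0,0,0,-0.98,0.6,0,0,0,0,0,-0.98,0.6,0,0,0,0,0,-0.98,0.6,0,0,0,0,0,-0.98,0.6,0,0,0,0,0,-0.98,0.6,0,0,0,0,0,-0.98,0.6,0,0,0,0,0,-0.98,0.6,0,0,0,0,0,-0.98,0.6,0,0,0,0,0,-0.98,0.6,0,0,0,0,0,-0.98,0.6,0,0,0,0,0,-0.98,0.6]'

```text
clock: 63.98
tool_pos: [0.59, 0.0134, 0.3801]
tcp_rot: [[-0.823, 0.568, 0.002], [0.568, 0.823, -0.0], [-0.002, 0.001, -1.0]]
wrist_force: [-1.0, -0.2, -0.7]
opening: 0.806
finger_force: 0.0
```

>>> step_arm --commands '[0,0,0,0,0,-0.98,0.6,0,0,0,0,0,-0.98,0.6,0,0,0,0,0,-0.98,0.6,0,0,0,0,0,-0.98,0.6,0,0,0,0,0,-0.98,0.6,0,0,0,0,0,-0.98,0.6,0,0,0,0,0,-0.98,0.6,0,0,0,0,0,-0.98,0.6,0.9,0,0,0,0,0,0.6,0.9,0,0,0,0,0,0.6,0.9,0,0,0,0,0,0.6,0.9,0,0,0,0,0,0.6]'

```text
clock: 64.98
tool_pos: [0.4991, 0.0117, 0.3798]
tcp_rot: [[-1.0, -0.019, 0.002], [-0.019, 1.0, 0.0], [-0.002, -0.0, -1.0]]
wrist_force: [0.2, 0.9, 1.7]
opening: 0.8
finger_force: 0.0
```

>>> step_arm --commands '[0.9,0,0,0,0,0,0.6,0.9,0,0,0,0,0,0.6,0.88,0,0,0,0,0,0.6,0,0,0.9,0,0,0,0.6,0,0,0.9,0,0,0,0.6,0,0,0,0,0,0,0.6]'

```text
clock: 65.48
tool_pos: [0.4308, 0.0107, 0.3311]
tcp_rot: [[-1.0, -0.019, -0.005], [-0.019, 1.0, 0.001], [0.005, 0.001, -1.0]]
wrist_force: [-0.5, 0.3, -1.8]
opening: 0.799
finger_force: 0.0
```

```bash
python3 - <<'E'
from h import *
s=st();print(np.round(s['tcp_rot'],3).tolist())
move(s,(.435,.009,.224))
marks('wrist','tray nut',dict(tray=.045,nut=.055))
marks('top','tray nut flap_bar',dict(tray=.045,nut=.055,flap_bar=.038))
E
```

```text
t 65.48 p [0.4308 0.0107 0.3311] q [-0.138 -0.129  2.119  0.     1.157 -1.728] F [-0.5  0.3 -1.8] op 0.799 ff 0.0
[[-1.0, -0.019, -0.005], [-0.019, 1.0, 0.001], [0.005, 0.001, -1.0]]
tool shift mm [ -4.8  -1.9 107.1]
wrist tray [309.  284.8] 0.78 [511.4   8.5  45. ]
wrist tray [118.   36.6] 0.76 [ 324.  -124.8   45. ]
wrist nut [366.7 259.2] 0.89 [482.3  53.2  55. ]
wrist nut [280.7 285.1] 0.85 [506.2 -14.   55. ]
wrist nut [277.2 268.7] 0.78 [491.8 -16.7  55. ]
wrist nut [299.4 338.1] 0.7 [555.6   1.3  55. ]
wrist nut [314.9 283.7] 0.63 [504.4  13.2  55. ]
wrist nut [338.9 315.2] 0.57 [532.9  33.4  55. ]
top tray [380.  271.6] 0.97 [ 327.5 -140.1   45. ]
top tray [488.2 202.6] 0.48 [ 526.3 -478.2   45. ]
top flap_bar [327.1 186.9] 0.75 [588.1   8.8  38. ]
```

>>> step_arm --commands '[0,-0.07,0.856,0,0,0,0.6,0,0,0.856,0,0,0,0.6,0,0,0.856,0,0,0,0.6,0,0,0.856,0,0,0,0.6,0,0,0.8,0,0,0,0.6,0,0,0,0,0,0,0.6]'

```text
clock: 66.33
tool_pos: [0.4316, 0.0089, 0.2262]
tcp_rot: [[-1.0, -0.019, -0.005], [-0.019, 1.0, 0.001], [0.005, 0.001, -1.0]]
wrist_force: [-0.1, 0.2, -0.3]
opening: 0.803
finger_force: 0.0
```

>>> step_arm --commands '[-0.4,0,0,0,0,0,0.6,-0.4,0,0,0,0,0,0.6,-0.4,0,0,0,0,0,0.6,-0.4,0,0,0,0,0,0.6]'

```text
clock: 66.67
tool_pos: [0.4748, 0.0094, 0.2304]
tcp_rot: [[-1.0, -0.019, 0.003], [-0.019, 1.0, -0.0], [-0.003, -0.0, -1.0]]
wrist_force: [-4.1, -1.0, 1.0]
opening: 0.801
finger_force: 1.9
```

>>> step_arm --commands '[-0.5,0,0,0,0,0,0.6,-0.5,0,0,0,0,0,0.6,-0.5,0,0,0,0,0,0.6,-0.5,0,0,0,0,0,0.6,-0.5,0,0,0,0,0,0.6,-0.5,0,0,0,0,0,0.6]'

```text
clock: 67.17
tool_pos: [0.5494, 0.011, 0.2297]
tcp_rot: [[-1.0, -0.019, 0.002], [-0.019, 1.0, 0.0], [-0.002, 0.0, -1.0]]
wrist_force: [-1.1, -0.4, -0.5]
opening: 0.799
finger_force: 1.4
```

```bash
python3 - <<'E'
from h import *
s=st();print(np.round(s['tcp_rot'],3).tolist())
marks('wrist','tray nut',dict(tray=.043,nut=.053))
marks('scene','tray nut',dict(tray=.043,nut=.053))
E
```

```text
t 67.17 p [0.5494 0.011  0.2297] q [-0.108  0.276  1.907  0.     0.957 -1.698] F [-1.1 -0.4 -0.5] op 0.799 ff 1.4
[[-1.0, -0.019, 0.002], [-0.019, 1.0, 0.0], [-0.002, 0.0, -1.0]]
wrist tray [311.1 346.8] 0.62 [610.6  10.7  43. ]
wrist nut [258.8 353. ] 0.81 [606.5 -15.8  53. ]
wrist nut [396.4 309.4] 0.71 [579.8  51.7  53. ]
wrist nut [319.2 362.3] 0.57 [611.6  14.9  53. ]
scene tray [235.3 206.8] 0.85 [ 369.1 -164.5   43. ]
scene tray [317.7 227.4] 0.73 [608.    9.8  43. ]
scene nut [307.3 222.9] 0.63 [582.3 -13.1  53. ]
scene nut [311.  228.1] 0.52 [611.8 -17.6  53. ]
scene nut [322.6 219.9] 0.48 [593.4  37.3  53. ]
scene nut [318.6 217.1] 0.41 [573.8  34.7  53. ]
```

>>> step_arm --commands '[-0.49,0,0,0,0,0,0.6,-0.49,0,0,0,0,0,0.6,-0.49,0,0,0,0,0,0.6,-0.49,0,0,0,0,0,0.6,-0.49,0,0,0,0,0,0.6,-0.49,0,0,0,0,0,0.6,-0.49,0,0,0,0,0,0.6,-0.49,0,0,0,0,0,0.6,0,0,0,0,0,0,0.6]'

```text
clock: 68.22
tool_pos: [0.6474, 0.0126, 0.2303]
tcp_rot: [[-1.0, -0.019, 0.004], [-0.019, 1.0, -0.0], [-0.004, -0.0, -1.0]]
wrist_force: [-0.4, 0.3, 1.0]
opening: 0.801
finger_force: 0.0
```

```bash
python3 - <<'E'
from h import *
s=st();print(np.round(s['tcp_rot'],3).tolist())
marks('wrist','tray nut',dict(tray=.043,nut=.053))
E
```

```text
t 68.22 p [0.6474 0.0126 0.2303] q [-0.089  0.452  1.665  0.     1.021 -1.679] F [-0.4  0.3  1. ] op 0.801 ff 0.0
[[-1.0, -0.019, 0.004], [-0.019, 1.0, -0.0], [-0.004, -0.0, -1.0]]
wrist tray [312.5 345.1] 0.92 [708.8  13.   43. ]
wrist nut [260.4 336.1] 0.8 [695.6 -13.3  53. ]
wrist nut [259.9 354.2] 0.66 [706.5 -13.8  53. ]
wrist nut [318.1 362.2] 0.63 [710.9  15.9  53. ]
```

>>> step_arm --commands '[0.8,0,0,0,0,0,0.2,0.8,0,-0.3,0,0,0,0.2,0,0,-1,0,0,0,0.2,0,0,-1,0,0,0,0.2,1,0,-1,0,0,0,0.2,1,0,-0.9,0,0,0,0.2,1,0,-0.8,0,0,0,0.2,1,0,0,0,0,0,0.2,1,0,0,0,0,0,0.2,0,0,0,0,0,0.98,0.2,0,0,0,0,0,0.98,0.2,0,0,0,0,0,0.98,0.2]'

```text
clock: 69.37
tool_pos: [0.4797, 0.0097, 0.3542]
tcp_rot: [[-0.976, 0.219, 0.003], [0.219, 0.976, -0.0], [-0.003, 0.001, -1.0]]
wrist_force: [0.1, 0.6, 0.1]
opening: 0.599
finger_force: 0.0
```

>>> step_arm --commands '[0,0,0,0,0,0.98,0.2,0,0,0,0,0,0.98,0.2,0,0,0,0,0,0.98,0.2,0,0,0,0,0,0.98,0.2,0,0,0,0,0,0.98,0.2,0,0,0,0,0,0.98,0.2,0,0,0,0,0,0.98,0.2,0,0,0,0,0,0.98,0.2,0,0,0,0,0,0.98,0.2,0,0,0,0,0,0.98,0.2,0,0,0,0,0,0.98,0.2,0,0,0,0,0,0.98,0.2]'

```text
clock: 70.37
tool_pos: [0.4803, 0.0096, 0.354]
tcp_rot: [[-0.398, 0.917, 0.002], [0.917, 0.398, 0.0], [-0.001, 0.002, -1.0]]
wrist_force: [-0.2, -0.2, -0.0]
opening: 0.599
finger_force: 0.0
```

>>> step_arm --commands '[0,0,0,0,0,0.98,0.2,0,0,0,0,0,0.98,0.2,0,0,0,0,0,0.98,0.2,0,0,0,0,0,0.98,0.2,0,0,0,0,0,0.98,0.2,0,0,0,0,0,0,0.2]'

```text
clock: 70.87
tool_pos: [0.4803, 0.0096, 0.3541]
tcp_rot: [[-0.02, 1.0, 0.002], [1.0, 0.02, 0.0], [-0.0, 0.002, -1.0]]
wrist_force: [-0.2, 0.0, 0.5]
opening: 0.602
finger_force: 0.0
```

>>> step_arm --commands '[0,0,0,0,0.98,0,0.2,0,0,0,0,0.98,0,0.2,0,0,0,0,0.98,0,0.2,0,0,0,0,0.98,0,0.2,0,0,0,0,0.98,0,0.2,0,0,0,0,0.98,0,0.2,0,0,0,0,0.98,0,0.2,0,0,0,0,0.98,0,0.2,0,0,0,0,0.98,0,0.2,0,0,0,0,0.98,0,0.2,0,0,0,0,0.98,0,0.2,0,0,0,0,0.98,0,0.2]'

```text
clock: 71.87
tool_pos: [0.4807, 0.0095, 0.3543]
tcp_rot: [[-0.017, 1.0, -0.015], [0.586, 0.022, 0.81], [0.81, 0.004, -0.587]]
wrist_force: [-0.8, -0.1, -0.1]
opening: 0.602
finger_force: 0.0
```

```bash
python3 - <<'E'
from h import *
s=st();print(np.round(s['tcp_rot'],3).tolist())
E
```

```text
t 71.87 p [0.4807 0.0095 0.3543] q [-0.34   0.054  2.008  0.861  1.545 -0.604] F [-0.8 -0.1 -0.1] op 0.602 ff 0.0
[[-0.017, 1.0, -0.015], [0.586, 0.022, 0.81], [0.81, 0.004, -0.587]]
```

As planned: 8 more rows of roll, then the yaw.

>>> step_arm --commands '[0,0,0,0,0.98,0,0.2,0,0,0,0,0.98,0,0.2,0,0,0,0,0.98,0,0.2,0,0,0,0,0.98,0,0.2,0,0,0,0,0.98,0,0.2,0,0,0,0,0.98,0,0.2,0,0,0,0,0.98,0,0.2,0,0,0,0,0.98,0,0.2,0,0,0,-0.98,0,0,0.2,0,0,0,-0.98,0,0,0.2,0,0,0,-0.98,0,0,0.2,0,0,0,-0.98,0,0,0.2]'

```text
clock: 72.87
tool_pos: [0.4808, 0.0096, 0.354]
tcp_rot: [[-0.003, 0.956, 0.292], [0.004, -0.292, 0.956], [1.0, 0.004, -0.003]]
wrist_force: [0.1, 1.1, -0.7]
opening: 0.601
finger_force: 0.0
```

>>> step_arm --commands '[0,0,0,-0.98,0,0,0.2,0,0,0,-0.98,0,0,0.2,0,0,0,-0.98,0,0,0.2,0,0,0,-0.98,0,0,0.2,0,0,0,-0.98,0,0,0.2,0,0,0,-0.98,0,0,0.2,0,0,0,-0.98,0,0,0.2,0,0,0,-0.98,0,0,0.2,0,0,0,-0.98,0,0,0.2,0,0,0,-0.98,0,0,0.2,0,0,0,-0.98,0,0,0.2,0,0,0,-0.98,0,0,0.2]'

```text
clock: 73.87
tool_pos: [0.4804, 0.0095, 0.3541]
tcp_rot: [[-0.002, 0.327, 0.945], [0.005, -0.945, 0.327], [1.0, 0.006, -0.0]]
wrist_force: [-0.5, 0.3, -0.3]
opening: 0.6
finger_force: 0.0
```

>>> step_arm --commands '[0,0,0,-0.98,0,0,0.2,0,0,0,-0.98,0,0,0.2,0,0,0,-0.98,0,0,0.2,0,0,0,-0.98,0,0,0.2,0,0,0,0,-1,0,0.2,0,0,0,0,-1,0,0.2,0,0,0,0,-1,0,0.2,0,0,0,0,0,0,0.2,0,0,0,0,0,0,0.2]'

```text
clock: 74.62
tool_pos: [0.4809, 0.0097, 0.3549]
tcp_rot: [[0.233, 0.025, 0.972], [0.01, -1.0, 0.023], [0.972, 0.005, -0.233]]
wrist_force: [0.2, -0.3, -0.4]
opening: 0.598
finger_force: 0.0
```

```bash
python3 - <<'E'
from h import *
s=st();R=np.array(s['tcp_rot']);print(np.round(R,3).tolist())
from scipy.spatial.transform import Rotation as Ro
b=.24;yw=.02
z=np.array([np.cos(b)*np.cos(yw),np.cos(b)*np.sin(yw),-np.sin(b)]);y=np.array([np.sin(yw),-np.cos(yw),0]);x=np.cross(y,z)
W=np.column_stack([x,y,z]);print('fix rotvec tool',np.round(Ro.from_matrix(R.T@W).as_rotvec()/.08,3))
for t in((.63,.0125,.11),(.645,.0128,.074)): print('tip->tcp',np.round(np.array(t)-.168*z,4)); print(' in W frame',np.round(W.T@(np.array(t)-.168*z-s['tool_pos'])*1000,1))
print('push 1mm along oven x in W',np.round(W.T@[np.cos(yw),np.sin(yw),0],4))
E
```

```text
t 74.62 p [0.4809 0.0097 0.3549] q [-0.181 -0.195  2.341  2.592  0.388 -1.108] F [ 0.2 -0.3 -0.4] op 0.598 ff 0.0
[[0.233, 0.025, 0.972], [0.01, -1.0, 0.023], [0.972, 0.005, -0.233]]
fix rotvec tool [-0.045 -0.061  0.072]
tip->tcp [0.4668 0.0092 0.1499]
 in W frame [-2.024e+02  1.000e-01  3.510e+01]
tip->tcp [0.4818 0.0095 0.1139]
 in W frame [-2.338e+02  1.000e-01  5.820e+01]
push 1mm along oven x in W [0.2377 0.     0.9713]
```

>>> step_arm --commands '[-0.9,0,0.156,0,-0.06,0.07,0.2,-0.9,0,0.156,0,0,0,0.2,-0.9,0,0.156,0,0,0,0.2,-0.9,0,0.156,0,0,0,0.2,-0.9,0,0.156,0,0,0,0.2,-0.9,0,0.156,0,0,0,0.2,-0.9,0,0.156,0,0,0,0.2,-0.9,0,0.156,0,0,0,0.2,-0.9,0,0.156,0,0,0,0.2,0,0,0,0,0,0,0.2]'

```text
clock: 75.45
tool_pos: [0.4635, 0.0097, 0.1438]
tcp_rot: [[0.252, 0.021, 0.967], [0.002, -1.0, 0.021], [0.968, -0.003, -0.252]]
wrist_force: [-1.1, 0.2, 0.1]
opening: 0.602
finger_force: 0.0
```

>>> step_arm --commands '[-0.63,0,0.46,0,0,0,0.2,-0.6,0,0.46,0,0,0,0.2,0,0,0,0,0,0,0.2]'

```text
clock: 75.7
tool_pos: [0.4818, 0.0098, 0.1124]
tcp_rot: [[0.243, 0.022, 0.97], [0.003, -1.0, 0.022], [0.97, -0.002, -0.243]]
wrist_force: [0.5, 0.2, 0.4]
opening: 0.6
finger_force: 0.0
```

```bash
python3 - <<'E'
from h import *
s=st();R=np.array(s['tcp_rot']);print(np.round(R,3).tolist(),'tip',s['tool_pos']+.168*R[:,2])
marks('wrist','tray nut',dict(tray=.043,nut=.053))
f=cam('wrist')[0];cv2.imwrite('pics/g1.png',f[:,:,::-1])
E
```

```text
t 75.7 p [0.4818 0.0098 0.1124] q [-0.179  0.51   2.296  2.909  0.998 -1.49 ] F [0.5 0.2 0.4] op 0.6 ff 0.0
[[0.243, 0.022, 0.97], [0.003, -1.0, 0.022], [0.97, -0.002, -0.243]] tip [0.64470427 0.01348633 0.07156523]
wrist tray [318.  227.7] 0.7 [708.6  12.5  43. ]
wrist tray [313.  198.5] 0.16 [745.   16.6  43. ]
wrist nut [310.3 197. ] 0.88 [730.2  18.   53. ]
wrist nut [284.8 186. ] 0.82 [745.3  36.8  53. ]
wrist nut [361.5 226.7] 0.76 [696.2 -13.4  53. ]
wrist nut [360.4 214.4] 0.73 [709.4 -13.9  53. ]
wrist nut [326.7 164. ] 0.67 [782.9   6.4  53. ]
```

>>> step_arm --commands '[0.115,0,0.47,0,0,0,0.2,0.115,0,0.47,0,0,0,0.2,0.115,0,0.47,0,0,0,0.2,0.115,0,0.47,0,0,0,0.2,0.115,0,0.47,0,0,0,0.2,0.115,0,0.47,0,0,0,0.2]'

```text
clock: 76.4
tool_pos: [0.5533, 0.0119, 0.1145]
tcp_rot: [[0.242, 0.023, 0.97], [0.003, -1.0, 0.023], [0.97, -0.002, -0.242]]
wrist_force: [-2.4, -0.6, -1.5]
opening: 0.599
finger_force: 1.2
```

```bash
python3 - <<'E'
from h import *
s=st();R=np.array(s['tcp_rot']);print(np.round(R[:,2],3).tolist(),'tip',s['tool_pos']+.168*R[:,2])
marks('wrist','tray nut',dict(tray=.041,nut=.053))
E
```

```text
t 76.4 p [0.5533 0.0119 0.1145] q [-0.144  0.564  2.146  2.934  0.902 -1.48 ] F [-2.4 -0.6 -1.5] op 0.599 ff 1.2
[0.97, 0.023, -0.242] tip [0.71626335 0.01573214 0.07380234]
wrist nut [279.5 200.6] 0.95 [800.4  41.2  53. ]
wrist nut [331.5 177.4] 0.86 [835.5   5.2  53. ]
wrist nut [363.  235.2] 0.77 [762.6 -11.6  53. ]
wrist nut [313.7 215.5] 0.67 [782.6  17.6  53. ]
wrist nut [363.4 244.4] 0.6 [754. -11.  53.]
```

>>> step_arm --commands '[0.118,0,0.48,0,0,0,0.2,0.118,0,0.48,0,0,0,0.2,0.118,0,0.48,0,0,0,0.2,0.118,0,0.48,0,0,0,0.2]'

```text
clock: 76.88
tool_pos: [0.6024, 0.013, 0.1142]
tcp_rot: [[0.24, 0.023, 0.97], [0.003, -1.0, 0.023], [0.971, -0.003, -0.24]]
wrist_force: [-4.3, -0.5, 2.3]
opening: 0.602
finger_force: 2.3
```

>>> step_arm --commands '[0.09,0,0.36,0,0,0,0.2,0.05,0,0.2,0,0,0,0.2,0,0,0,0,0,0,0.2]'

```text
clock: 77.13
tool_pos: [0.6184, 0.0132, 0.1143]
tcp_rot: [[0.239, 0.023, 0.971], [0.003, -1.0, 0.023], [0.971, -0.002, -0.239]]
wrist_force: [-0.2, -0.0, -0.0]
opening: 0.596
finger_force: 0.0
```

```bash
python3 - <<'E'
from h import *
s=st();R=np.array(s['tcp_rot']);print(np.round(R[:,2],3).tolist(),'tip',s['tool_pos']+.168*R[:,2])
f,K,T=marks('wrist','tray nut oven',dict(tray=.041,nut=.053));cv2.imwrite('pics/g2.png',f[:,:,::-1])
E
```

```text
t 77.13 p [0.6184 0.0132 0.1143] q [-0.122  0.628  2.002  2.948  0.825 -1.472] F [-0.2 -0.  -0. ] op 0.596 ff 0.0
[0.971, 0.023, -0.239] tip [0.7815065  0.01700535 0.07416535]
wrist tray [318.9 244.8] 0.97 [834.2  15.4  41. ]
```

The tray centre is about 118 mm inside the oven. I back out and bring the tool back to pointing down.

>>> step_arm --commands '[-0.2,0,-0.82,0,0,0,0.2,-0.2,0,-0.82,0,0,0,0.2,-0.2,0,-0.82,0,0,0,0.2,-0.2,0,-0.82,0,0,0,0.2,-0.2,0,-0.82,0,0,0,0.2,-0.2,0,-0.82,0,0,0,0.2,-0.2,0,-0.7,0,0,0,0.2,1,0,-0.25,0,0,0,0,1,0,-0.25,0,0,0,0,1,0,-0.25,0,0,0,0,1,0,-0.25,0,0,0,0,1,0,-0.25,0,0,0,0]'

```text
clock: 78.33
tool_pos: [0.4723, 0.0096, 0.2432]
tcp_rot: [[0.241, 0.023, 0.97], [0.003, -1.0, 0.023], [0.971, -0.003, -0.241]]
wrist_force: [1.3, 0.1, 0.2]
opening: 0.499
finger_force: 0.0
```

>>> step_arm --commands '[1,0,0,0,0,0,0,1,0,0,0,0,0,0,1,0,0,0,0,0,0,1,0,0,0,1,0,0,0,0,0,0,1,0,0,0,0,0,0,1,0,0,0,0,0,0.98,0,0,0,0,0,0,0.98,0,0,0,0,0,0,0.98,0,0,0,0,0,0,0.98,0,0,0,0,0,0,0.98,0,0,0,0,0,0,0.98,0,0,0]'

```text
clock: 79.33
tool_pos: [0.4963, 0.01, 0.3391]
tcp_rot: [[0.004, 0.477, 0.879], [-0.002, -0.879, 0.477], [1.0, -0.004, -0.002]]
wrist_force: [1.3, 0.3, -1.1]
opening: 0.503
finger_force: 0.0
```

```bash
python3 - <<'E'
from h import *
s=st();R=np.array(s['tcp_rot']);print(np.round(R,3).tolist())
marks('scene','flap_bar nut tray',dict(flap_bar=.038,nut=.02))
E
```

```text
t 79.33 p [0.4963 0.01   0.3391] q [-0.32  -0.012  2.291  2.117  1.023 -0.861] F [ 1.3  0.3 -1.1] op 0.503 ff 0.0
[[0.004, 0.477, 0.879], [-0.002, -0.879, 0.477], [1.0, -0.004, -0.002]]
scene flap_bar [319.9 224.4] 0.55 [592.3  28.2  38. ]
scene tray [239.7 208.4] 0.8 [ 326.3 -131.5   -0. ]
```

>>> step_arm --commands '[0,0,0,0.96,0,0,0,0,0,0,0.96,0,0,0,0,0,0,0.96,0,0,0,0,0,0,0.96,0,0,0,0,0,0,0.96,0,0,0,0,0,0,0.96,0,0,0,0,0,0,0.96,0,0,0,0,0,0,0.96,0,0,0,0,0,0,0.96,0,0,0,0,0,0,0.96,0,0,0,0,0,0,0.96,0,0,0,0,0,0,0.96,0,0,0]'

```text
clock: 80.53
tool_pos: [0.4968, 0.0104, 0.3394]
tcp_rot: [[0.002, 0.988, 0.153], [-0.003, -0.153, 0.988], [1.0, -0.002, 0.003]]
wrist_force: [0.5, -0.5, -0.3]
opening: 0.499
finger_force: 0.0
```

>>> step_arm --commands '[0,0,0,0.96,0,0,0,0,0,0,0.96,0,0,0,0,0,0,0,-0.98,0,0,0,0,0,0,-0.98,0,0,0,0,0,0,-0.98,0,0,0,0,0,0,-0.98,0,0,0,0,0,0,-0.98,0,0,0,0,0,0,-0.98,0,0,0,0,0,0,-0.98,0,0,0,0,0,0,-0.98,0,0,0,0,0,0,-0.98,0,0,0,0,0,0,-0.98,0,0]'

```text
clock: 81.53
tool_pos: [0.4968, 0.0106, 0.3394]
tcp_rot: [[0.002, 1.0, 0.001], [0.706, -0.002, 0.708], [0.708, -0.001, -0.706]]
wrist_force: [-0.4, -0.6, -0.7]
opening: 0.496
finger_force: 0.0
```

>>> step_arm --commands '[0,0,0,0,-0.98,0,0,0,0,0,0,-0.98,0,0,0,0,0,0,-0.98,0,0,0,0,0,0,-0.98,0,0,0,0,0,0,-0.98,0,0,0,0,0,0,-0.98,0,0,0,0,0,0,-0.98,0,0,0,0,0,0,-0.98,0,0,0,0,0,0,-0.98,0,0,0,0,0,0,0,0,0,0,0,0,0,0,0,0]'

```text
clock: 82.45
tool_pos: [0.4966, 0.0109, 0.3393]
tcp_rot: [[0.001, 1.0, -0.002], [0.996, -0.0, 0.087], [0.087, -0.002, -0.996]]
wrist_force: [-0.7, 0.3, -0.5]
opening: 0.498
finger_force: 0.0
```

```bash
python3 - <<'E'
from h import *
from scipy.spatial.transform import Rotation as Ro
s=st();R=np.array(s['tcp_rot']);print(np.round(R,3).tolist())
yw=.02;W=np.column_stack([[-np.sin(yw),np.cos(yw),0],[np.cos(yw),np.sin(yw),0],[0,0,-1]])
print('fix',np.round(Ro.from_matrix(R.T@W).as_rotvec()/.08,3),'to above bar',np.round(W.T@(np.array([.5885,.0125,.26])-s['tool_pos'])*1000,1))
marks('wrist','flap_bar tray nut',dict(flap_bar=.038,tray=.041,nut=.053))
marks('top','flap_bar',dict(flap_bar=.038))
E
```

```text
t 82.45 p [0.4966 0.0109 0.3393] q [-0.142  0.011  1.97   0.093  1.176 -0.178] F [-0.7  0.3 -0.5] op 0.498 ff 0.0
[[0.001, 1.0, -0.002], [0.996, -0.0, 0.087], [0.087, -0.002, -0.996]]
fix [-0.019 -1.085 -0.255] to above bar [-0.3 91.9 79.3]
wrist flap_bar [426.2 213.5] 0.57 [588.4  12.5  38. ]
wrist tray [144.5 354.5] 0.64 [ 345.3 -116.2   41. ]
```

>>> step_arm --commands '[0,0,0,0,-1,-0.255,-0.39,0,0,0,0,-0.085,0,-0.39,0,0.92,0,0,0,0,-0.39,0,0.92,0.6,0,0,0,-0.39,0,0.92,0.8,0,0,0,-0.39,0,0.92,0.8,0,0,0,-0.39,0,0,0.9,0,0,0,-0.39,0,0,0,0,0,0,-0.39,0,0,0,0,0,0,-0.39]'

```text
clock: 83.5
tool_pos: [0.5877, 0.0113, 0.2597]
tcp_rot: [[-0.018, 1.0, -0.007], [1.0, 0.018, -0.001], [-0.001, -0.007, -1.0]]
wrist_force: [-0.3, 0.4, 0.6]
opening: 0.303
finger_force: 0.0
```

```bash
python3 - <<'E'
from h import *
s=st();R=np.array(s['tcp_rot']);print(np.round(R,3).tolist())
marks('wrist','flap_bar',dict(flap_bar=.037));move(s,(.5885,.0125,.198))
E
```

```text
t 83.5 p [0.5877 0.0113 0.2597] q [-0.1    0.304  1.802 -0.002  1.043 -0.116] F [-0.3  0.4  0.6] op 0.303 ff 0.0
[[-0.018, 1.0, -0.007], [1.0, 0.018, -0.001], [-0.001, -0.007, -1.0]]
wrist flap_bar [316.9 213.7] 0.61 [587.8  13.2  37. ]
tool shift mm [ 1.3  1.2 61.7]
```

>>> step_arm --commands '[0,0.03,0.6,0,0,0,-0.39,0,0,0.6,0,0,0,-0.39,0,0,0.6,0,0,0,-0.39,0,0,0.6,0,0,0,-0.39,0,0,0,0,0,0,-0.39]'

```text
clock: 84.02
tool_pos: [0.5881, 0.0112, 0.2007]
tcp_rot: [[-0.018, 1.0, -0.005], [1.0, 0.018, -0.002], [-0.002, -0.005, -1.0]]
wrist_force: [-0.6, 0.6, -0.5]
opening: 0.302
finger_force: 0.0
```

>>> step_arm --commands '[0,0,0,0,0,0,-0.7,0,0,0,0,0,0,-1,0,0,0,0,0,0,-1,0,0,0,0,0,0,-1]'

```text
clock: 84.35
tool_pos: [0.5894, 0.0111, 0.2032]
tcp_rot: [[-0.018, 1.0, -0.002], [1.0, 0.018, -0.003], [-0.003, -0.002, -1.0]]
wrist_force: [-4.3, -0.6, 5.1]
opening: 0.111
finger_force: 59.2
```

>>> step_arm --commands '[0,0.012,-0.62,0,0,0,-1,0,0.088,-0.608,0,0,0,-1,0,0.16,-0.592,0,0,0,-1,0,0.228,-0.572,0,0,0,-1,0,0.296,-0.536,0,0,0,-1,0,0.356,-0.5,0,0,0,-1]'

```text
clock: 84.85
tool_pos: [0.6142, 0.0116, 0.2854]
tcp_rot: [[-0.019, 1.0, -0.019], [1.0, 0.019, -0.004], [-0.003, -0.019, -1.0]]
wrist_force: [-14.4, -1.3, 2.2]
opening: 0.107
finger_force: 58.6
```

>>> step_arm --commands '[0,0.416,-0.456,0,0,0,-1,0,0.468,-0.396,0,0,0,-1,0,0.512,-0.344,0,0,0,-1,0,0.548,-0.276,0,0,0,-1]'

```text
clock: 85.18
tool_pos: [0.6621, 0.0126, 0.3289]
tcp_rot: [[-0.019, 0.999, -0.027], [1.0, 0.019, -0.005], [-0.004, -0.028, -1.0]]
wrist_force: [-26.3, -1.1, 34.6]
opening: 0.1
finger_force: 59.3
```

>>> step_arm --commands '[0,0,0,0,0,0,-0.4,0,0,0,0,0,0,-0.3,0,0,0,0,0,0,-0.3]'

```text
clock: 85.43
tool_pos: [0.6674, 0.0129, 0.3256]
tcp_rot: [[-0.018, 1.0, 0.002], [1.0, 0.018, -0.003], [-0.003, 0.002, -1.0]]
wrist_force: [-0.6, -0.4, 0.5]
opening: 0.352
finger_force: 0.0
```

```bash
python3 - <<'E'
from h import *
s=st();print(np.round(s['tcp_rot'],3).tolist())
A=[]
for c in('scene','top','wrist'):
    f,K,T=cam(c);d=models.mark_of(c,'flap_bar')
    if d: A.append((K,T,d[0]['uv']));print(c,np.round(d[0]['uv'],1),round(d[0]['score'],2))
if len(A)>1: print(np.round(tri(A)[0]*1000,1),tri(A)[1])
E
```

```text
t 85.43 p [0.6674 0.0129 0.3256] q [-0.085  0.375  1.569 -0.003  1.195 -0.102] F [-0.6 -0.4  0.5] op 0.352 ff 0.0
[[-0.018, 1.0, 0.002], [1.0, 0.018, -0.003], [-0.003, 0.002, -1.0]]
scene [330.4 203.8] 0.88
wrist [308.3 261.6] 0.84
[664.   15.6 162.7] 0.00033825212255544543
```

>>> step_arm --commands '[0,0,-0.8,0,0,0,-0.3,0,0,-0.8,0,0,0,-0.3,0,-0.9,0,0,0,0,-1,0,-0.9,0,0,0,0,-1,0,0,0.8,0,0,0,-1,0,0,0.8,0,0,0,-1,0,0,0,0,0,0,-1]'

```text
clock: 86.32
tool_pos: [0.6195, 0.0122, 0.3195]
tcp_rot: [[-0.018, 1.0, -0.01], [1.0, 0.018, -0.002], [-0.002, -0.01, -1.0]]
wrist_force: [-1.2, -0.0, -1.6]
opening: -0.003
finger_force: 0.0
```

>>> step_arm --commands '[0,0.4,0,0,0,0,-1,0,0.4,0,0,0,0,-1,0,0.4,0,0,0,0,-1,0,0.4,0,0,0,0,-1,0,0.4,0,0,0,0,-1]'

```text
clock: 86.73
tool_pos: [0.6719, 0.013, 0.3249]
tcp_rot: [[-0.018, 1.0, -0.005], [1.0, 0.018, -0.003], [-0.003, -0.005, -1.0]]
wrist_force: [-2.2, -0.2, 3.0]
opening: 0.001
finger_force: 1.6
```

>>> step_arm --commands '[0,0.3,0,0,0,0,-1,0,0.2,0,0,0,0,-1,0,0,0,0,0,0,-1]'

```text
clock: 86.98
tool_pos: [0.6852, 0.0132, 0.3243]
tcp_rot: [[-0.018, 1.0, -0.001], [1.0, 0.018, -0.003], [-0.003, -0.001, -1.0]]
wrist_force: [-0.5, 0.3, 0.6]
opening: 0.002
finger_force: 0.0
```

```bash
python3 - <<'E'
from h import *
st();A=[]
for c in('scene','top','wrist'):
    f,K,T=cam(c);d=models.mark_of(c,'flap_bar')
    if d: A.append((K,T,d[0]['uv']));print(c,np.round(d[0]['uv'],1),round(d[0]['score'],2))
if len(A)>1: print(np.round(tri(A)[0]*1000,1),tri(A)[1])
E
```

```text
t 86.98 p [0.6852 0.0132 0.3243] q [-0.082  0.412  1.521 -0.003  1.208 -0.1  ] F [-0.5  0.3  0.6] op 0.002 ff 0.0
scene [341.6 209.5] 0.76
wrist [368.  271.4] 0.84
[708.7  19.  169.3] 0.005085383351804669
```

Near shut; I push on in small steps until it stops hard.

>>> step_arm --commands '[0,0.16,0,0,0,0,-1,0,0,0,0,0,0,-1]'

```text
clock: 87.45
tool_pos: [0.6883, 0.0133, 0.3239]
tcp_rot: [[-0.018, 1.0, -0.003], [1.0, 0.018, -0.003], [-0.003, -0.003, -1.0]]
wrist_force: [-1.3, 0.3, 0.9]
opening: 0.003
finger_force: 0.4
```

>>> step_arm --commands '[0,0.12,0,0,0,0,-1,0,0,0,0,0,0,-1]'

```text
clock: 87.62
tool_pos: [0.691, 0.0134, 0.3239]
tcp_rot: [[-0.018, 1.0, -0.004], [1.0, 0.018, -0.003], [-0.003, -0.004, -1.0]]
wrist_force: [-3.3, 0.1, 2.6]
opening: 0.002
finger_force: 1.9
```

>>> step_arm --commands '[0,0.1,0,0,0,0,-1,0,0,0,0,0,0,-1]'

```text
clock: 87.78
tool_pos: [0.6922, 0.0134, 0.3239]
tcp_rot: [[-0.018, 1.0, -0.01], [1.0, 0.018, -0.003], [-0.003, -0.01, -1.0]]
wrist_force: [-10.7, -0.5, 5.5]
opening: -0.001
finger_force: 5.2
```

>>> step_arm --commands '[0,0.08,0,0,0,0,-1,0,0,0,0,0,0,-1,0,0,0,0,0,0,-1]'

```text
clock: 88.03
tool_pos: [0.6931, 0.0134, 0.3239]
tcp_rot: [[-0.019, 1.0, -0.015], [1.0, 0.018, -0.003], [-0.003, -0.015, -1.0]]
wrist_force: [-15.3, -0.8, 10.0]
opening: 0.003
finger_force: 7.7
```

>>> step_arm --commands '[0,-0.6,0,0,0,0,-1,0,-0.8,0,0,0,0,-1,0,-0.8,-0.4,0,0,0,-1,0,-0.8,-0.8,0,0,0,-1,0,-0.8,-0.8,0,0,0,-1,0,-0.8,-0.4,0,0,0,-1,0,0,0,0,0,0,-1]'

```text
clock: 88.62
tool_pos: [0.5798, 0.0116, 0.3876]
tcp_rot: [[-0.018, 1.0, 0.003], [1.0, 0.018, -0.004], [-0.004, 0.003, -1.0]]
wrist_force: [1.2, 0.1, 0.1]
opening: -0.003
finger_force: 0.0
```

```bash
python3 - <<'E'
from h import *
st();A=[]
for c in('scene','top','wrist'):
    f,K,T=cam(c);d=models.mark_of(c,'flap_bar')
    if d: A.append((K,T,d[0]['uv']));print(c,np.round(d[0]['uv'],1),round(d[0]['score'],2),np.round(onz(K,T,d[0]['uv'],.171)*1000,1))
if len(A)>1: print(np.round(tri(A)[0]*1000,1),tri(A)[1])
marks('scene','nut pot pot_mat oil_bottle wheel fork',dict(pot=.004));marks('top','nut pot oil_bottle wheel fork',dict(pot=.004))
E
```

```text
t 88.62 p [0.5798 0.0116 0.3876] q [-0.1    0.136  1.739 -0.004  1.262 -0.117] F [1.2 0.1 0.1] op -0.003 ff 0.0
scene [342.3 207.2] 0.44 [707.   28.4 171. ]
wrist [540.9 219.8] 0.64 [708.   15.4 171. ]
[708.7  20.8 174.3] 0.0051345039698139335
scene pot [370.1 199.5] 0.72 [518.2 289.3   4. ]
scene pot_mat [369.5 200.2] 0.63 [516.  288.6  -0. ]
scene oil_bottle [429.7 189.1] 0.91 [570.4 526.6   0. ]
scene wheel [139.1 248.4] 0.76 [ 367.7 -492.4    0. ]
scene wheel [217.9 283.2] 0.61 [ 639.  -345.2    0. ]
scene wheel [374.  165.9] 0.61 [325.5 456.6   0. ]
scene wheel [388.2 196.4] 0.49 [530.6 362.2   0. ]
scene fork [154.5 283.8] 0.98 [ 549. -500.   -0.]
scene fork [404.7 180.4] 0.75 [474.8 488.    0. ]
scene fork [338.7 254.9] 0.6 [711.8  21.    0. ]
top pot [235.9 213.6] 0.87 [517.  295.8   4. ]
top oil_bottle [160.5 196.7] 0.6 [577.6 537.1  -0. ]
top wheel [184.3 279. ] 0.96 [319.4 449.2   0. ]
top wheel [490.  260.1] 0.76 [ 355.8 -484.3    0. ]
top wheel [435.6 167.6] 0.52 [ 653.1 -341.1    0. ]
top fork [486.3 204.4] 0.91 [ 529.3 -491.     0. ]
top fork [175.9 231. ] 0.84 [467.  482.5   0. ]
top fork [236.6 214.4] 0.49 [515.2 294.5   0. ]
```

```bash
python3 -c "
from station import bot
print(bot.sign_off())"
```

```text
the job is handed in; nothing more can be done
None
```

The job is handed in at about 89 s: all six nuts were poured into the tray, the empty pot stands back on its mat, and the tray is in the oven about 12 mm short of the back wall with the flap pushed to its stop; I judged the final shut position from push force and marker positions, not a picture.

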